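# Catch the drained bone casts and pack the specimen case

## Task

Pack the washed bone casts away. Every cast, both those lying on the mat and those waiting on the steel drain chute, must end up in the white dish: hold the dish up under the chute's lip so that its side walls lift the gate, and catch the casts in the raised dish as they slide out, letting none fall on the bench. Then set the dish with all the casts flat in the grey case, shut the lid fully and turn the turnbutton a quarter turn to lock it, without disturbing the jar, the notepad or the caliper.

Things in the scene. Friction and masses are not known exactly. Their poses are not given: they have to be found in the camera images.
- dish: White open dish, outside 158 mm (its x) by 124 mm (its y), 50 mm high, walls and floor 4 mm, about 160 g, loose. An upright tab handle stands on the middle of its -x end wall. Origin: centre of its underside; z up.
- dish_tab (a point): Grip point of the dish's tab: 79 mm from the dish's centre towards -x, 75 mm above its underside. The tab is a flat plate 8 mm thick (along dish x), 50 mm wide (along dish y), its top 94 mm above the underside; best pinched across its thickness from above.
- chute: Fixed steel drain chute. Origin on the bench straight under the middle of its lip; +x points uphill, z up. The floor rises from the lip at 39 degrees for 170 mm; outside width 98 mm. Slippery: casts slide down and wait against the gate. Posts and a foot plate stand 60 to 180 mm uphill of the lip; under and downhill of the lip all is clear but for the gate's feet.
- chute_lip (a point): Middle of the chute's lip, 185 mm above the bench. Casts land up to about 80 mm downhill of it, so hold the dish pointing along the chute with its centre about 45 mm downhill of the lip and its tab at the downhill end.
- gate (a joint): Lift of the gate in m, 0 shut, stop at 0.045. The gate is a light plate across the chute at the lip, on a portal frame whose two legs hang down outside the chute and end in flat feet. Raising the feet (about 1 to 1.5 N) raises the gate; it drops shut by itself. Casts come out once it is raised more than about 0.03.
- gate_feet (a point): Midway between the gate's two feet, level with their undersides: 105 mm above the bench when shut, 5 mm downhill of the lip. Each foot is a flat pad 50 mm along chute x (centred here), reaching from 48 to 80 mm to either side (chute y): the side walls of a dish pointing along chute x meet both when it is raised. At the stop the feet (and rim) are still 35 mm below the lip.
- case: Fixed grey specimen case, outside 170 mm (its x) by 250 mm (its y), 112 mm high, walls and floor 5 mm. Origin: centre of its underside. The lid is hinged on the top of its +x wall; the turnbutton is on a block outside its -x wall. The dish fits only with its length along case y (either way round).
- case_floor (a point): Centre of the case's inner floor, 5 mm above the bench.
- lid (a joint): Lid angle in rad: 0 shut, about 1.57 upright, stop at 1.8. Starts open at 1.6 to 1.75. Stiff hinge: the lid stays where it is left (about 3 N at its free edge moves it), so it must be pushed all the way down.
- lid_hinge (a point): On the lid's hinge line (along case y), at its middle: 85 mm from the case's centre along case +x, 112.5 mm up. The lid is a flat plate 170 mm from hinge to free edge, 250 mm wide, 8 mm thick; its underside passes through this line.
- lid_edge (a point): Middle of the lid's free edge, on its outer (top) face.
- turnbutton (a joint): Angle of the turnbutton in rad, counter-clockwise seen from above: 0 along the case's -x wall (along case y, free of the lid), 1.57 at its stop, pointing across the wall over the lid (along case x, locked). Stays where it is left; a light 0.05 N m turns it.
- turnbutton_pivot (a point): On the turnbutton's upright pivot axis, at half its height: 103 mm from the case's centre along case -x, 130 mm above the bench. The turnbutton is a black bar 70 mm long, 16 mm wide and 18 mm high, pivoted at its middle; its underside is 1 mm above the shut lid's top.
- mat: Thin fixed rubber mat, 160 by 280 mm, 3 mm thick. Origin: centre of its underside.
- wet1: Cream bone cast (toe bone): 64 mm long, two knobbly ends 30 mm wide and 24 mm high, a waist 18 mm wide, 18 mm high and 34 mm long between them; about 30 g. Origin at its centre, x along its length, z through its 24 mm height. Starts on the drain chute, lying across it behind the gate. wet1 (nearest the gate) and wet2 are always there, wet3 (uppermost) only sometimes.
- wet2: Cream bone cast (toe bone): 64 mm long, two knobbly ends 30 mm wide and 24 mm high, a waist 18 mm wide, 18 mm high and 34 mm long between them; about 30 g. Origin at its centre, x along its length, z through its 24 mm height. Starts on the drain chute, lying across it behind the gate. wet1 (nearest the gate) and wet2 are always there, wet3 (uppermost) only sometimes.
- wet3: Cream bone cast (toe bone): 64 mm long, two knobbly ends 30 mm wide and 24 mm high, a waist 18 mm wide, 18 mm high and 34 mm long between them; about 30 g. Origin at its centre, x along its length, z through its 24 mm height. Starts on the drain chute, lying across it behind the gate. wet1 (nearest the gate) and wet2 are always there, wet3 (uppermost) only sometimes.
- dry1: Cream bone cast (toe bone): 64 mm long, two knobbly ends 30 mm wide and 24 mm high, a waist 18 mm wide, 18 mm high and 34 mm long between them; about 30 g. Origin at its centre, x along its length, z through its 24 mm height. Starts lying flat on the rubber mat (its centre 15 mm above the bench). dry1 is always there, dry2 and dry3 only sometimes.
- dry2: Cream bone cast (toe bone): 64 mm long, two knobbly ends 30 mm wide and 24 mm high, a waist 18 mm wide, 18 mm high and 34 mm long between them; about 30 g. Origin at its centre, x along its length, z through its 24 mm height. Starts lying flat on the rubber mat (its centre 15 mm above the bench). dry1 is always there, dry2 and dry3 only sometimes.
- dry3: Cream bone cast (toe bone): 64 mm long, two knobbly ends 30 mm wide and 24 mm high, a waist 18 mm wide, 18 mm high and 34 mm long between them; about 30 g. Origin at its centre, x along its length, z through its 24 mm height. Starts lying flat on the rubber mat (its centre 15 mm above the bench). dry1 is always there, dry2 and dry3 only sometimes.
- jar: Glass jar of toothbrushes, 72 mm across, 90 mm high (brushes to 175 mm); bystander.
- notepad: Yellow pad of notes, 76 by 76 by 20 mm; bystander.
- caliper: Caliper, 150 mm long, lying flat; bystander.
Mind the look-alikes: they are no part of the job. Leave any orange or yellow look-alike of the wet3 alone. Several things have the shape of the dish; the one meant has the colours described above.

How it is judged (in metres and radians):
On the way, in this order (a step that is already met when the one before it is completed fails the run):
1. the dish, held up off the bench under the chute's lip, has begun to lift the gate (value of joint gate above 0.015 m and height (world z) of dish above 0.04 m and horizontal distance between dish and chute_lip below 0.1 m), for 0.05 s.
2. every cast from the chute is in the dish while the dish is still off the bench (x of wet1 in the frame of dish between -0.078 and 0.078 m and y of wet1 in the frame of dish between -0.061 and 0.061 m and z of wet1 in the frame of dish between 0 and 0.08 m and x of wet2 in the frame of dish between -0.078 and 0.078 m and y of wet2 in the frame of dish between -0.061 and 0.061 m and z of wet2 in the frame of dish between 0 and 0.08 m and x of wet3 in the frame of dish between -0.078 and 0.078 m and y of wet3 in the frame of dish between -0.061 and 0.061 m and z of wet3 in the frame of dish between 0 and 0.08 m and height (world z) of dish above 0.04 m), for 0.2 s.
3. the dish stands in the case with the casts from the chute in it (x of dish in the frame of case between -0.03 and 0.03 m and y of dish in the frame of case between -0.05 and 0.05 m and z of dish in the frame of case between -0.005 and 0.013 m and angle between dish's own z axis and vertical below 0.08 rad and x of wet1 in the frame of dish between -0.078 and 0.078 m and y of wet1 in the frame of dish between -0.061 and 0.061 m and z of wet1 in the frame of dish between 0 and 0.08 m and x of wet2 in the frame of dish between -0.078 and 0.078 m and y of wet2 in the frame of dish between -0.061 and 0.061 m and z of wet2 in the frame of dish between 0 and 0.08 m and x of wet3 in the frame of dish between -0.078 and 0.078 m and y of wet3 in the frame of dish between -0.061 and 0.061 m and z of wet3 in the frame of dish between 0 and 0.08 m), for 0.2 s.
4. the lid is shut over the dish with every cast in it (all of step 3 and x of dry1 in the frame of dish between -0.078 and 0.078 m and y of dry1 in the frame of dish between -0.061 and 0.061 m and z of dry1 in the frame of dish between 0 and 0.08 m and x of dry2 in the frame of dish between -0.078 and 0.078 m and y of dry2 in the frame of dish between -0.061 and 0.061 m and z of dry2 in the frame of dish between 0 and 0.08 m and x of dry3 in the frame of dish between -0.078 and 0.078 m and y of dry3 in the frame of dish between -0.061 and 0.061 m and z of dry3 in the frame of dish between 0 and 0.08 m and value of joint lid below 0.05 rad), for 0.2 s.
5. the turnbutton is turned over the shut lid (value of joint lid below 0.05 rad and value of joint turnbutton above 1.35 rad), for 0.2 s.
At the end, for the whole second after the job is handed in: The dish stands flat on the case floor with every cast in it and at rest, the lid is shut (within 0.05 rad), the turnbutton is turned over the lid to at least 1.35 rad, and the gate has dropped shut (all of step 3 and all of step 5 and x of dry1 in the frame of dish between -0.078 and 0.078 m and y of dry1 in the frame of dish between -0.061 and 0.061 m and z of dry1 in the frame of dish between 0 and 0.08 m and x of dry2 in the frame of dish between -0.078 and 0.078 m and y of dry2 in the frame of dish between -0.061 and 0.061 m and z of dry2 in the frame of dish between 0 and 0.08 m and x of dry3 in the frame of dish between -0.078 and 0.078 m and y of dry3 in the frame of dish between -0.061 and 0.061 m and z of dry3 in the frame of dish between 0 and 0.08 m and value of joint gate below 0.005 m and linear speed of dish below 0.02 m/s); the robot touches nothing.
It fails at once if a cast from the chute falls onto the bench ((height (world z) of wet1 below 0.04 m and horizontal distance between wet1 and dish above 0.11 m) or (height (world z) of wet2 below 0.04 m and horizontal distance between wet2 and dish above 0.11 m) or (height (world z) of wet3 below 0.04 m and horizontal distance between wet3 and dish above 0.11 m)).
It fails at once if the jar, notepad or caliper is pushed aside more than 30 mm (distance of any of jar, notepad, caliper from where it was at the start of the episode above 0.03 m).
Of wet3, dry2, dry3 only 1 to 3 are there at a start; the rules pass over those that are not, and their reading is None.
At some moment in a run one of dry1, dry2, dry3 may be knocked a few centimetres aside while the robot is not near it.
It also fails if it takes over 208 s, if anything falls off the work surface, if the arm or the gripper's body presses on something with over 40 N, if the wrist force passes 120 N, or if a joint passes its speed limit or range.

## Robot

A 6-joint arm with a two-finger parallel gripper is mounted at the origin on the work surface. World frame = base frame: x ahead of the robot, y to its left, z up, the work surface at z = 0. Lengths are in mm, angles in degrees, forces in N, time in s.
With the tool pointing down it reaches from about 350 to 875 mm from the base axis. Payload 4.2 kg.
Tool frame: the origin (TCP) lies on the centre line of the jaws, within the pads' length; the fingertips stand 8 mm ahead of it and the grasp point (between the pads) lies 11 mm behind it; z points along the fingers, y is the line along which they close (so a half turn about z gives the same grasp; the last joint's range is limited). The gripper opens to 85 mm and grips with 20 to 120 N. Pads are 22 mm wide; open, the fingers measure 114 mm over their backs; the gripper's body (76 mm by 85 mm) begins 54 mm behind the grasp point. The pads swing forward as they close: fully open they stand 13 mm farther back than shut.
Start: joints at [83.572, 22.042, 0.453, 0, -68.411, -14.817], TCP at [226.443, 582.514, 239.312] pointing down, gripper open.
Joint ranges: [-179.83, 179.83], [-69.29, 118.12], [-61.27, 80.66], [-181.25, 117.63], [-171.15, -9.14], [-177.46, 177.46]. Speed limits (degrees/s): [159.86, 159.86, 180, 180, 180, 180].

## Interface

Orientations are given as a 3x3 rotation matrix whose columns are the frame's x, y, z axes.
In Python, from plant import robot gives the robot as it stands.
- The arm moves only by the tool carry_out, never from a script. Its argument "series" is one flat list of numbers, 7 for each row, row after row: the shift along the tool's x, y, z scaled (see below), then the turn, a rotation vector about the tool's x, y, z scaled (see below), then the opening, from 0 (shut) to 1 (fully open). In form: [dx, dy, dz, ax, ay, az, fingers, dx, dy, dz, ax, ay, az, fingers, ...]. A call has 1 to 20 rows; each row shifts and turns the commanded pose from where the row before left it, along the tool's axes as they then stand; what a row does not reach is not made up. The controller multiplies each number of a shift by 0.025 m and each number of a turn by 0.08 rad. A row lasts 1/12 s, in which the tool goes at most 41.7 mm and 7.16 degrees, less where a joint would pass 70% of its speed; a pose out of reach is approached as far as the arm can. A call with a number of a shift or a turn outside -1 to 1 is refused whole. A call with a gripper value outside its range is refused whole. The fingers move at their own pace and stop on an object; "squeeze" is the grip in N (left out, the last holds). Time passes only in rows, so rows that do not move let the fingers close. It gives the time, the measured TCP pose, the force, the opening and the grip force at its end, in the units of the state.
- robot.state(): the state, without advancing time (a new reading comes with each control period).
- robot.get_image(name): name is "scene" or "top" or "wrist"; returns the picture (400x640x3 uint8, red, green, blue); there is no depth.
- robot.calibration(name): a dict with "fx", "fy", "cx", "cy" (pixels), "R" (3x3) and "t" (3): a world point X has camera coordinates R X + t. Camera axes: x right, y down, z forward; pixel columns grow to the right and rows downward; lengths in mm; the calibration is good to about 2 mm. The wrist camera is an equidistant fisheye: a pixel r from the principal point sees the ray r / f radians off the axis. A picture is of the moment at which its call begins: read the wrist's pose just before it. calibration takes no time and is no camera call; for the wrist camera it gives the pose at the moment of the call.
- robot.close_job(): hands the job in; it is judged then, once.
The state is a dict: "t": time; "joint_pos": joint angles; "joint_velocities": joint speeds; "joint_efforts": joint torques, N m; "position": TCP position; "eef_rot": TCP orientation; "contact_force": force on the tool from outside, world axes, zero at the start; "ft_torque": the same for the moment, N m; "gripper_width": opening from 0.0 (shut) to 1.0 (fully open); "grip_force": force on a finger pad.
Only numpy, scipy, OpenCV 4.12 (cv2) and the standard library are available. Lean on these libraries where they do the work, as an engineer would, in place of code of your own. Each camera call takes 0.05 s, during which the arm holds its last target. There are 200 camera calls.

## Working session

There is one attempt and no reset: what is moved stays moved. The work goes in short steps, Python scripts to look and compute and a tool call to move; the robot and the scene stay as the last step left them, time stands still between calls to the robot, and variables do not carry over. Pictures are saved under pics/ and viewed, at most 14 in all, crops included, and the job is handed in when it is done.

Besides the shell and the picture viewer there is one more tool, called after "Call:" as name(argument=value, ...) on one line, values as JSON. carry_out: Moves the arm, as the interface text tells. Shifts and turns lie within -1 to 1; 1 stands for 0.025 m of shift or 0.08 rad of turn. Its arguments: {"type":"object","properties":{"series":{"type":"array","items":{"type":"number","minimum":-1,"maximum":1}},"squeeze":{"type":"number"}},"required":["series"]}

```bash
ls; mkdir -p pics; python3 - <<'E'
from plant import robot
import cv2
for n in("scene","top"):
    cv2.imwrite(f"pics/{n}0.png",robot.get_image(n)[:,:,::-1])
    c=robot.calibration(n);print(n,c)
s=robot.state();print(s['t'],s['position'],s['eef_rot'],s['gripper_width'])
E
```

```text
pics
scene {'fx': 375.8280121855068, 'fy': 375.8280121855068, 'cx': 315.7854159682111, 'cy': 207.1585900265675, 'R': array([[-0.42995044,  0.90278074,  0.01138227],
       [ 0.61355396,  0.301408  , -0.72986626],
       [-0.66233991, -0.30682268, -0.6834952 ]]), 't': array([ 300.78329816, -204.1241801 , 1819.57462686])}
top {'fx': 490.0971579438362, 'fy': 490.0971579438362, 'cx': 317.9401982761946, 'cy': 193.1574027009605, 'R': array([[-0.01741201, -0.99981635, -0.00800568],
       [-0.98736804,  0.01845527, -0.15736504],
       [ 0.15748388,  0.00516451, -0.98750805]]), 't': array([ -67.65600829,  602.24376472, 1403.76312817])}
0.1 [226.28728469 582.06470934 238.35639491] [[ 9.31983060e-01 -3.62501359e-01 -5.83920676e-04]
 [-3.62501810e-01 -9.31981270e-01 -1.83034804e-03]
 [ 1.19300521e-04  1.91752567e-03 -9.99998154e-01]] 1.0000495024256342
```

View pics/scene0.png

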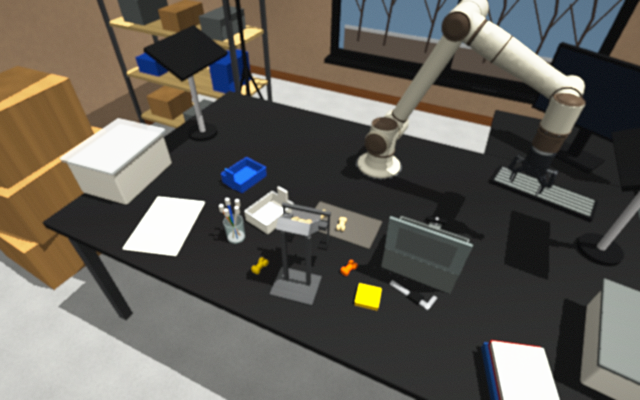

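View pics/top0.png

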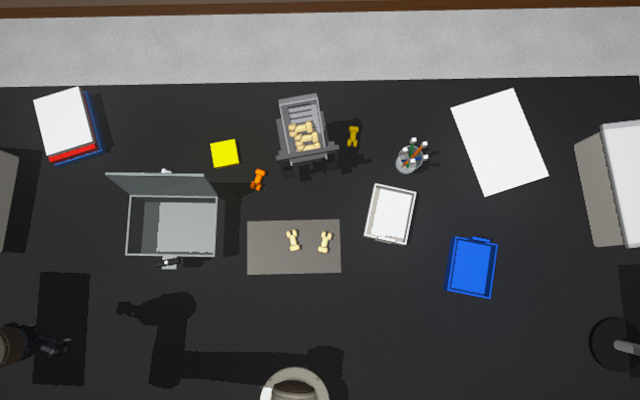

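The top view shows two dry casts at (293,240) and (325,242), three or so wet ones behind the gate near (302,137), the case at (172,225), and the jar at (411,155). Dish candidates:
- White dish with its tab (390,213). This is the one meant.
- Blue dish (472,267), a look-alike.
- White box (620,185) and papers, which are not dishes.

The orange cast (257,180) and yellow cast (353,135) are also look-alikes to leave alone.

```bash
cat > h.py <<'E'
from plant import robot
import cv2, numpy as np
def grab(n): return np.ascontiguousarray(robot.get_image(n)[:,:,::-1])
def onto(n,uv,z,c=None):
    c=c or robot.calibration(n); R=np.array(c['R']);t=np.array(c['t'])
    C=-R.T@t; uv=np.atleast_2d(uv).astype(float)
    d=np.c_[(uv[:,0]-c['cx'])/c['fx'],(uv[:,1]-c['cy'])/c['fy'],np.ones(len(uv))]@R
    return (C+d*((z-C[2])/d[:,2])[:,None])[:,:2]
def proj(n,X):
    c=robot.calibration(n);p=np.atleast_2d(X)@np.array(c['R']).T+c['t']
    return np.c_[p[:,0]/p[:,2]*c['fx']+c['cx'],p[:,1]/p[:,2]*c['fy']+c['cy']]
def tri(uvs,uvt):
    P=[np.array([[c['fx'],0,c['cx']],[0,c['fy'],c['cy']],[0,0,1]])@np.c_[c['R'],c['t']] for c in map(robot.calibration,("scene","top"))]
    X=cv2.triangulatePoints(P[0],P[1],np.array(uvs,float).reshape(2,1),np.array(uvt,float).reshape(2,1));return (X[:3]/X[3]).ravel()
def blobs(m,amin=30):
    out=[]
    for k in cv2.findContours(m.astype(np.uint8),cv2.RETR_EXTERNAL,cv2.CHAIN_APPROX_NONE)[0]:
        if cv2.contourArea(k)>amin: out.append(k)
    return out
def casts(im):
    h=cv2.cvtColor(im,cv2.COLOR_BGR2HSV)
    m=cv2.inRange(h,(10,35,120),(28,150,255)); m[:,:]*=1
    return [k for k in blobs(m,40)]
E
python3 - <<'E'
from h import *
im=grab("top")
cv2.imwrite("pics/c1.png",cv2.resize(im[80:290,95:430],None,fx=2.38,fy=2.38,interpolation=cv2.INTER_CUBIC))
s=grab("scene")
cv2.imwrite("pics/c2.png",cv2.resize(s[180:320,220:480],None,fx=3,fy=3,interpolation=cv2.INTER_CUBIC))
for k in casts(im):
    r=cv2.minAreaRect(k);print("cast",r,onto("top",r[0],20))
h=cv2.cvtColor(im,cv2.COLOR_BGR2HSV)
m=cv2.inRange(h,(0,0,110),(180,60,255))
for k in blobs(m[160:260,350:430],100):
    r=cv2.minAreaRect(k+np.array([350,160]));b=cv2.boxPoints(r);print("dish",r,onto("top",b,50).round(1).tolist())
E
```

```text
cast ((324.2059326171875, 241.676513671875), (10.914102554321289, 22.070741653442383), 14.03624439239502) [[459.02785284 -94.43818658]]
cast ((292.30767822265625, 240.03848266601562), (21.768888473510742, 10.786385536193848), 78.69007110595703) [[4.65579191e+02 2.97224898e-01]]
cast ((303.88397216796875, 135.61199951171875), (29.7844295501709, 29.06888771057129), 79.69515228271484) [[785.31428455 -38.26150855]]
dish ((389.55767822265625, 214.2115478515625), (43.930015563964844, 56.67756271362305), 11.309932708740234) [[466.8, -205.8], [630.6, -244.0], [602.3, -370.1], [439.6, -329.9]]
dish ((409.0, 166.5), (13.0, 26.0), 90.0) [[696.3, -313.2], [694.8, -390.6], [655.3, -388.6], [656.8, -311.5]]
```

View pics/c1.png

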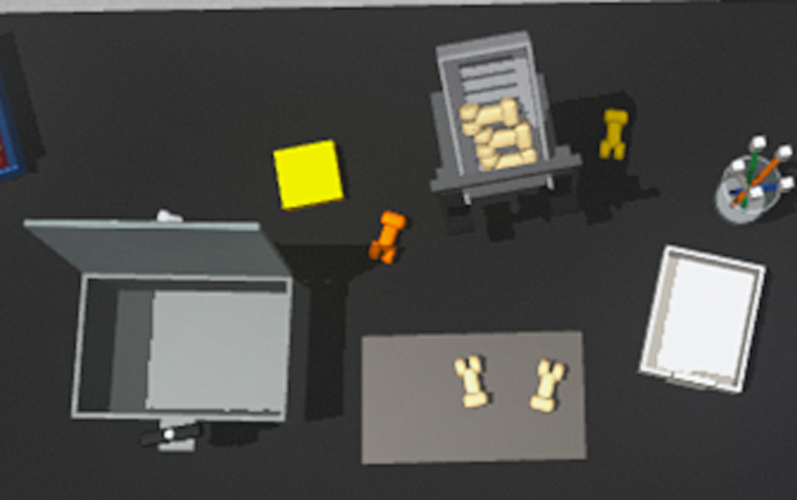

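View pics/c2.png

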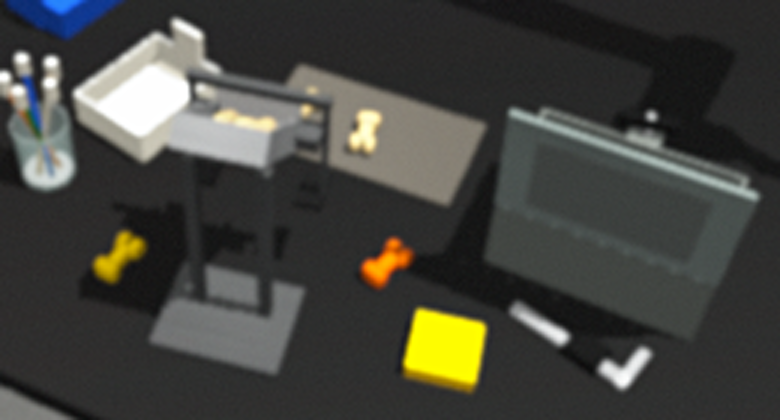

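```bash
python3 - <<'E'
from h import *
np.set_printoptions(precision=1,suppress=True)
T=lambda p:np.array(p)/2.38+[95,80]
S=lambda p:np.array(p)/3+[220,180]
d=onto("top",T([(667,246),(766,266),(741,391),(640,373)]),50);print("dish",d.tolist(),d.mean(0)); 
far=(d[0]+d[1])/2;near=(d[2]+d[3])/2;a=far-near;w=(d[0]+d[3])/2-(d[1]+d[2])/2
print("len",np.hypot(*a),np.hypot(*w),"yaw",np.degrees(np.arctan2(a[1],a[0])),np.degrees(np.arctan2(w[1],w[0]))-90)
c=onto("top",T([(82,274),(293,277),(286,418),(72,415)]),112);print("case",c.tolist(),c.mean(0))
for e in((c[0]-c[1]),(c[3]-c[2])):print("y dir",np.degrees(np.arctan2(e[1],e[0]))-90,np.hypot(*e))
print("tb",onto("top",T([(168,434)]),139))
f=onto("scene",S([(193,262),(305,290),(277,373),(150,340)]),3);print("plate",f.tolist(),f.mean(0))
p=(f[2]+f[3]-f[0]-f[1])/2;q=(f[1]+f[2]-f[0]-f[3])/2
print(np.hypot(*p),np.hypot(*q),np.degrees(np.arctan2(p[1],p[0])),np.degrees(np.arctan2(q[1],q[0]))-90)
# tab tri: top of tab in scene ends
print("tabtop",[onto("scene",S([u]),94) for u in((175,19),(203,32))])
m=onto("top",T([(362,338),(583,331),(586,458),(362,464)]),3);print(m.tolist())
E
```

```text
dish [[626.719347341837, -248.7878675625784], [599.2176408516514, -370.55094199148147], [445.4329365068339, -332.52310312384003], [469.5589521582764, -210.13602494330308]] [ 535.2 -290.5]
len 160.13012558045403 124.77451533941736 yaw -13.852858490475397 -11.939813701862988
case [[594.9595463655401, 455.4480494119315], [586.6530389353751, 203.71573587190642], [420.3779095206, 209.44841213786867], [428.28276733288794, 459.9500209110528]] [507.6 332.1]
y dir -1.8899250156592444 251.8693227566646
y dir -1.8074324808969067 250.62630104397638
tb [[403.7 338.3]]
plate [[742.4947509301993, -105.49415863272935], [720.8548984369232, 33.14846049884409], [836.2741486422774, 52.37134122196056], [860.4951963970803, -95.71808380207386]] [790.  -28.9]
117.60707222668253 145.1882289626278 7.081869771383928 9.087115330767887
tabtop [array([[ 448.1, -291.9]]), array([[ 455.2, -244.3]])]
[[523.543595204925, 137.72328779534973], [527.3519838436381, -143.5178211084115], [367.92268729369187, -143.3637835492192], [365.3878257891929, 136.87621817147686]]
```

```bash
cat > ov.py <<'E'
from h import *
import sys
x,y,yaw=map(float,sys.argv[1:4])
im={n:grab(n) for n in("top","scene")}
a=np.radians(yaw);R=np.array([[np.cos(a),-np.sin(a)],[np.sin(a),np.cos(a)]])
def W(p): p=np.array(p,float);return np.c_[p[:,:2]@R.T+[x,y],p[:,2]]
g=lambda xs,ys,z:[(u,v,z) for u,v in((xs[0],ys[0]),(xs[1],ys[0]),(xs[1],ys[1]),(xs[0],ys[1]))]
polys=[([(0,-49,185),(132,-49,292),(132,49,292),(0,49,185)],(0,0,255)),(g((-30,20),(48,80),105),(0,255,0)),(g((-30,20),(-80,-48),105),(0,255,0)),(g((60,180),(-70,70),3),(255,0,255))]
out=[]
for n,(x0,y0,x1,y1) in(("top",(255,85,355,185)),("scene",(260,180,350,310))):
    s=5 if n=="top" else 4
    c=cv2.resize(im[n][y0:y1,x0:x1],None,fx=s,fy=s,interpolation=cv2.INTER_CUBIC)
    for p,col in polys: cv2.polylines(c,[np.int32((proj(n,W(p))-[x0,y0]+.5)*s)],True,col,1)
    out.append(cv2.copyMakeBorder(c,0,560-c.shape[0],0,0,cv2.BORDER_CONSTANT) if c.shape[0]<560 else c[:560])
o=np.hstack(out);cv2.imwrite("pics/"+sys.argv[4],o[:,:800] if o.shape[1]>800 else o);print(o.shape)
E
python3 ov.py 671 -46 8 ov1.png
```

```text
(560, 860, 3)
```

View pics/ov1.png

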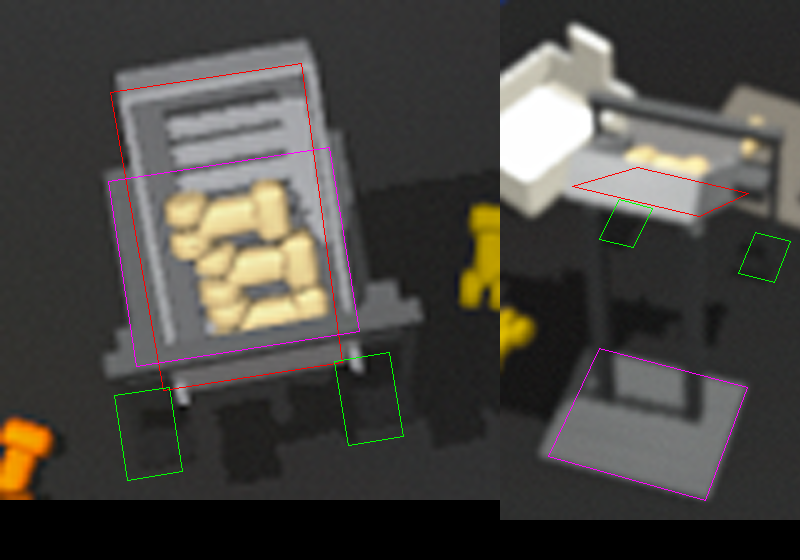

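```bash
python3 ov.py 667 -54 10.5 ov2.png
```

```text
(560, 860, 3)
```

View pics/ov2.png

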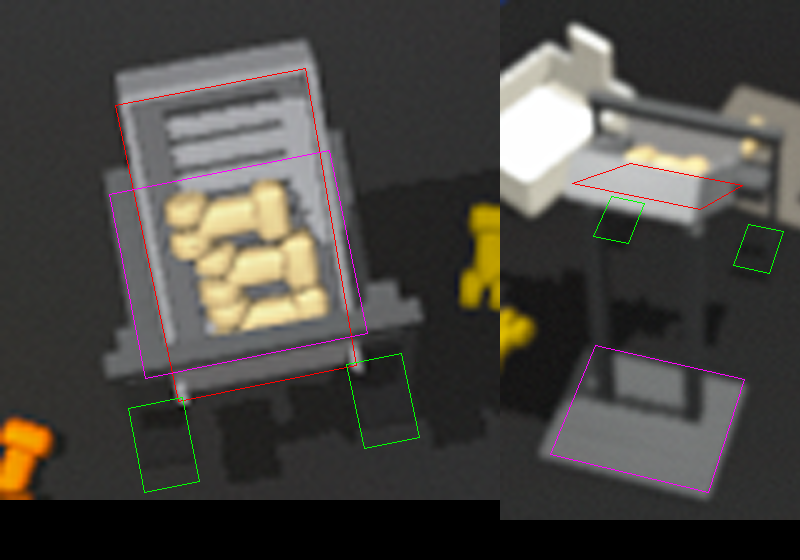

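```bash
cat >> h.py <<'E'
from scipy.spatial.transform import Rotation as Ro
def target_R(yang):
    a=np.radians(yang);y=np.array([np.cos(a),np.sin(a),0]);z=np.array([0,0,-1.]);return np.c_[np.cross(y,z),y,z]
def plan(P,yang,R0=None,P0=None):
    "turn units (do first), then shift units in turned frame"
    s=robot.state();R0=s['eef_rot'] if R0 is None else R0;P0=s['position'] if P0 is None else P0
    R=target_R(yang);rv=Ro.from_matrix(np.array(R0).T@R).as_rotvec()/.08
    sh=R.T@(np.array(P)-P0)/25
    print("turn",rv.round(2),"shift",sh.round(2),"t",s['t'],"P",np.round(P0,1));return R,np.array(P)
E
python3 - <<'E'
from h import *
r=plan((450,150,240),167.1); plan((458,-273,160),167.1,*r); plan((458,-273,64),167.1,*r)
E
```

```text
turn [ 0.   -0.   17.81] shift [ 14.86 -12.58  -0.03] t 0.4 P [226.4 582.5 239.2]
turn [0. 0. 0.] shift [16.42 -4.09  3.2 ] t 0.4 P [450 150 240]
turn [0. 0. 0.] shift [16.42 -4.09  7.04] t 0.4 P [450 150 240]
```

Call:
carry_out(series=[0, 0, 0, 0, 0, 0.99, 1, 0, 0, 0, 0, 0, 0.99, 1, 0, 0, 0, 0, 0, 0.99, 1, 0, 0, 0, 0, 0, 0.99, 1, 0, 0, 0, 0, 0, 0.99, 1, 0, 0, 0, 0, 0, 0.99, 1, 0, 0, 0, 0, 0, 0.99, 1, 0, 0, 0, 0, 0, 0.99, 1, 0, 0, 0, 0, 0, 0.99, 1, 0, 0, 0, 0, 0, 0.99, 1, 0, 0, 0, 0, 0, 0.99, 1, 0, 0, 0, 0, 0, 0.99, 1, 0, 0, 0, 0, 0, 0.99, 1, 0, 0, 0, 0, 0, 0.99, 1, 0, 0, 0, 0, 0, 0.99, 1, 0, 0, 0, 0, 0, 0.99, 1, 0, 0, 0, 0, 0, 0.99, 1, 0, 0, 0, 0, 0, 0.99, 1])

```text
t: 1.9
position: [226.4, 582.5, 239.3]
eef_rot: [[-0.228, -0.974, -0.0], [-0.974, 0.228, -0.0], [0.0, 0.0, -1.0]]
contact_force: [-0.3, 0.1, 0.2]
gripper_width: 0.998
grip_force: 0.0
```

Call:
carry_out(series=[0.83, -0.7, 0, 0, 0, 0, 1, 0.83, -0.7, 0, 0, 0, 0, 1, 0.83, -0.7, 0, 0, 0, 0, 1, 0.83, -0.7, 0, 0, 0, 0, 1, 0.83, -0.7, 0, 0, 0, 0, 1, 0.83, -0.7, 0, 0, 0, 0, 1, 0.83, -0.7, 0, 0, 0, 0, 1, 0.83, -0.7, 0, 0, 0, 0, 1, 0.83, -0.7, 0, 0, 0, 0, 1, 0.83, -0.7, 0, 0, 0, 0, 1, 0.83, -0.7, 0, 0, 0, 0, 1, 0.83, -0.7, 0, 0, 0, 0, 1, 0.83, -0.7, 0, 0, 0, 0, 1, 0.83, -0.7, 0, 0, 0, 0, 1, 0.83, -0.7, 0, 0, 0, 0, 1, 0.83, -0.7, 0, 0, 0, 0, 1, 0.83, -0.7, 0, 0, 0, 0, 1, 0.83, -0.7, 0, 0, 0, 0, 1])

```text
t: 3.4
position: [450.3, 146.8, 239.6]
eef_rot: [[-0.224, -0.975, 0.0], [-0.975, 0.224, 0.0], [-0.0, -0.0, -1.0]]
contact_force: [0.8, -0.1, 0.1]
gripper_width: 0.999
grip_force: 0.0
```

Call:
carry_out(series=[0.91, -0.23, 0.1, 0, 0, 0, 1, 0.91, -0.23, 0.1, 0, 0, 0, 1, 0.91, -0.23, 0.1, 0, 0, 0, 1, 0.91, -0.23, 0.1, 0, 0, 0, 1, 0.91, -0.23, 0.1, 0, 0, 0, 1, 0.91, -0.23, 0.1, 0, 0, 0, 1, 0.91, -0.23, 0.1, 0, 0, 0, 1, 0.91, -0.23, 0.1, 0, 0, 0, 1, 0.91, -0.23, 0.1, 0, 0, 0, 1, 0.91, -0.23, 0.1, 0, 0, 0, 1, 0.91, -0.23, 0.1, 0, 0, 0, 1, 0.91, -0.23, 0.1, 0, 0, 0, 1, 0.91, -0.23, 0.1, 0, 0, 0, 1, 0.91, -0.23, 0.1, 0, 0, 0, 1, 0.91, -0.23, 0.1, 0, 0, 0, 1, 0.91, -0.23, 0.1, 0, 0, 0, 1, 0.91, -0.23, 0.1, 0, 0, 0, 1, 0.91, -0.23, 0.1, 0, 0, 0, 1, 0, 0, 0, 0, 0, 0, 0.6, 0, 0, 0, 0, 0, 0, 0.6])

```text
t: 5.07
position: [458.8, -275.1, 193.9]
eef_rot: [[-0.226, -0.974, -0.001], [-0.974, 0.226, 0.0], [-0.0, 0.001, -1.0]]
contact_force: [-0.3, 0.2, -0.4]
gripper_width: 0.745
grip_force: 0.0
```

```bash
python3 - <<'E'
from h import *
plan((458,-273,160),167.1);plan((458,-273,64),167.1)
cv2.imwrite("pics/w1.png",grab("wrist"));c=robot.calibration("wrist")
print(c,robot.state()['joint_pos'])
E
```

```text
turn [ 0.01  0.   -0.03] shift [-0.07  0.05  1.36] t 5.0667 P [ 458.8 -275.1  193.9]
turn [ 0.01  0.   -0.03] shift [-0.07  0.05  5.2 ] t 5.0667 P [ 458.8 -275.1  193.9]
{'fx': 309.70691628693146, 'fy': 309.70691628693146, 'cx': 318.48426122323644, 'cy': 196.05401112078272, 'R': array([[-9.74610666e-01,  2.23906158e-01,  2.85376155e-04],
       [ 2.16360574e-01,  9.41436898e-01,  2.58620705e-01],
       [ 5.76381048e-02,  2.52116241e-01, -9.65978907e-01]]), 't': array([508.33564491, 135.77172872, 377.45749102])} [-1.34872896e+01  1.55213247e+01 -1.60812502e+01 -1.37756924e-02
 -5.84225475e+01  5.09062225e-01]
```

View pics/w1.png

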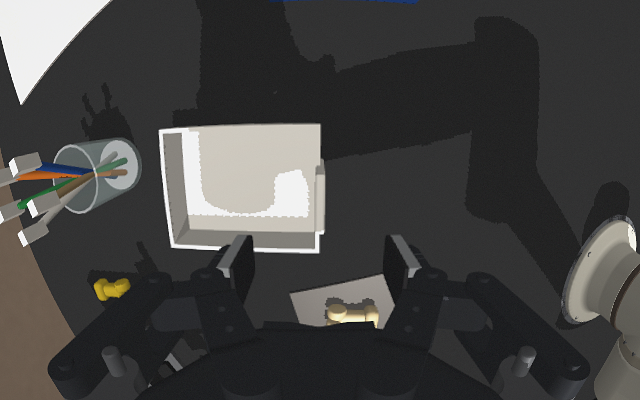

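```bash
cat >> h.py <<'E'
def wray(uv,z):
    c=robot.calibration("wrist");R=np.array(c['R']);C=-R.T@np.array(c['t']);out=[]
    for u,v in np.atleast_2d(uv):
        d=np.array([u-c['cx'],v-c['cy']]);r=np.hypot(*d);th=r/c['fx']
        k=R.T@np.r_[d/max(r,1e-9)*np.sin(th),np.cos(th)];out.append((C+k*(z-C[2])/k[2])[:2])
    return np.array(out)
E
python3 - <<'E'
from h import *
c=robot.calibration("wrist");print(-np.array(c['R']).T@c['t'])
print("tab",wray([(320,162),(326,162),(319,234),(325,234)],94).round(1).tolist(),"rim",wray([(160,129),(320,124),(319,252),(172,246)],50).round(1).tolist())
E
```

```text
[ 444.29775796 -336.80316046  329.35752779]
tab [[451.2, -301.5], [446.7, -300.4], [465.1, -244.0], [460.3, -242.9]] rim [[597.1, -365.0], [444.7, -328.6], [473.3, -207.7], [626.2, -245.1]]
```

Call:
carry_out(series=[-0.16, 0, 0.8, 0, 0, 0, 0.5, 0, 0, 0.8, 0, 0, 0.05, 0.5, 0, 0, 0.8, 0, 0, 0.05, 0.5, 0, 0, 0.8, 0, 0, 0, 0.5, 0, 0, 0.7, 0, 0, 0, 0.5, 0, 0, 0.7, 0, 0, 0, 0.5, 0, 0, 0.6, 0, 0, 0, 0.5, 0, 0, 0, 0, 0, 0, 0.3, 0, 0, 0, 0, 0, 0, 0, 0, 0, 0, 0, 0, 0, 0, 0, 0, 0, 0, 0, 0, 0, 0, 0, 0, 0, 0, 0, 0, 0, 0, 0, 0, 0, 0, 0, 0, 0, 0, 0, 0, 0, 0, 0, 0, 0, 0, 0, 0, 0], squeeze=80)

```text
t: 6.37
position: [460.7, -270.2, 65.5]
eef_rot: [[-0.231, -0.973, 0.002], [-0.973, 0.231, -0.0], [-0.0, -0.002, -1.0]]
contact_force: [0.2, 3.7, 6.4]
gripper_width: 0.089
grip_force: 79.0
```

```bash
python3 - <<'E'
from h import *
r=plan((461,-270,101),190.5); r=plan((500,-85,101),190.5,*r); r=plan((546,-75.6,101),190.5,*r);r=plan((546,-75.6,119),190.5,*r);r=plan((546,-75.6,160),190.5,*r)
E
```

```text
turn [-0.02 -0.   -5.21] shift [-0.01 -0.01 -1.42] t 6.3667 P [ 460.7 -270.2   65.5]
turn [0. 0. 0.] shift [-6.99 -2.88  0.  ] t 6.3667 P [ 461 -270  101]
turn [0. 0. 0.] shift [-0.03 -1.88  0.  ] t 6.3667 P [500 -85 101]
turn [0. 0. 0.] shift [ 0.    0.   -0.72] t 6.3667 P [546.  -75.6 101. ]
turn [0. 0. 0.] shift [ 0.    0.   -1.64] t 6.3667 P [546.  -75.6 119. ]
```

Call:
carry_out(series=[0, 0, -0.4, 0, 0, 0, 0, 0, 0, -0.4, 0, 0, 0, 0, 0, 0, -0.35, 0, 0, 0, 0, 0, 0, -0.3, 0, 0, 0, 0, 0, 0, 0, 0, 0, 0, 0])

```text
t: 6.78
position: [461.2, -270.9, 102.7]
eef_rot: [[-0.231, -0.973, 0.004], [-0.973, 0.231, -0.001], [0.0, -0.004, -1.0]]
contact_force: [-0.2, -0.0, -1.1]
gripper_width: 0.083
grip_force: 78.2
```

Call:
carry_out(series=[0, 0, 0, 0, 0, -0.52, 0, 0, 0, 0, 0, 0, -0.52, 0, 0, 0, 0, 0, 0, -0.52, 0, 0, 0, 0, 0, 0, -0.52, 0, 0, 0, 0, 0, 0, -0.52, 0, 0, 0, 0, 0, 0, -0.52, 0, 0, 0, 0, 0, 0, -0.52, 0, 0, 0, 0, 0, 0, -0.52, 0, 0, 0, 0, 0, 0, -0.52, 0, 0, 0, 0, 0, 0, -0.52, 0, -0.7, -0.29, 0, 0, 0, 0, 0, -0.7, -0.29, 0, 0, 0, 0, 0, -0.7, -0.29, 0, 0, 0, 0, 0, -0.7, -0.29, 0, 0, 0, 0, 0, -0.7, -0.29, 0, 0, 0, 0, 0, -0.7, -0.29, 0, 0, 0, 0, 0, -0.7, -0.29, 0, 0, 0, 0, 0, -0.7, -0.29, 0, 0, 0, 0, 0, -0.7, -0.29, 0, 0, 0, 0, 0, -0.7, -0.29, 0, 0, 0, 0, 0])

```text
t: 8.45
position: [499.5, -84.3, 100.4]
eef_rot: [[0.181, -0.983, -0.0], [-0.983, -0.181, 0.0], [-0.0, 0.0, -1.0]]
contact_force: [0.7, -0.6, -2.4]
gripper_width: 0.085
grip_force: 78.1
```

Call:
carry_out(series=[0, -0.47, 0, 0, 0, 0, 0, 0, -0.47, 0, 0, 0, 0, 0, 0, -0.47, 0, 0, 0, 0, 0, 0, -0.47, 0, 0, 0, 0, 0, 0, 0, 0, 0, 0, 0, 0, 0, 0, 0, 0, 0, 0, 0])

```text
t: 8.95
position: [545.6, -76.6, 100.1]
eef_rot: [[0.181, -0.983, -0.001], [-0.983, -0.181, 0.0], [-0.0, 0.001, -1.0]]
contact_force: [-0.9, -0.0, -2.8]
gripper_width: 0.086
grip_force: 78.1
```

```bash
python3 - <<'E'
from h import *
plan((546,-75.6,101),190.5)
t=grab("top");s=grab("scene")
a=cv2.resize(t[100:240,250:370],(400,467),interpolation=cv2.INTER_CUBIC)
b=cv2.resize(s[170:310,230:350],(400,467),interpolation=cv2.INTER_CUBIC)
cv2.imwrite("pics/u1.png",np.hstack([a,b]))
E
```

```text
turn [ 0.01  0.   -0.01] shift [-0.03 -0.02 -0.04] t 8.95 P [545.6 -76.6 100.1]
```

View pics/u1.png

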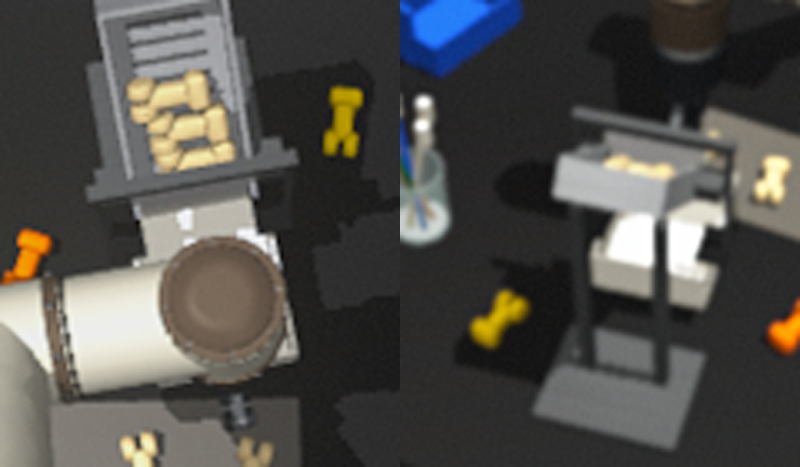

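Call:
carry_out(series=[0, 0, -0.3, 0, 0, 0, 0, 0, 0, -0.3, 0, 0, 0, 0, 0, 0, -0.3, 0, 0, 0, 0, 0, 0, -0.3, 0, 0, 0, 0, 0, 0, -0.3, 0, 0, 0, 0, 0, 0, 0, 0, 0, 0, 0], squeeze=100)

```text
t: 9.55
position: [546.7, -76.6, 140.2]
eef_rot: [[0.182, -0.983, 0.003], [-0.983, -0.182, 0.0], [0.0, -0.003, -1.0]]
contact_force: [1.0, 0.4, -2.9]
gripper_width: 0.08
grip_force: 98.5
```

```bash
python3 - <<'E'
from h import *
s=grab("scene");st=robot.state();print(st['position'],st['contact_force'],st['ft_torque'])
b=cv2.resize(s[170:310,230:350],(400,467),interpolation=cv2.INTER_CUBIC)
cv2.imwrite("pics/u2.png",b)
E
```

```text
[546.41832169 -76.54953853 139.32225537] [ 0.394089    0.09349202 -2.91790312] [-0.06624253  0.13478366 -0.05563774]
```

View pics/u2.png

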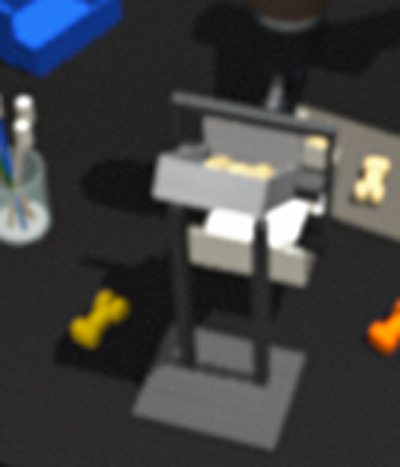

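The gate bar has risen as the dish lifts it, so I'll raise the rest of the way to release the casts.

Call:
carry_out(series=[0, 0, -0.42, 0, 0, 0, 0, 0, 0, -0.42, 0, 0, 0, 0, 0, 0, 0, 0, 0, 0, 0, 0, 0, 0, 0, 0, 0, 0, 0, 0, 0, 0, 0, 0, 0, 0, 0, 0, 0, 0, 0, 0, 0, 0, 0, 0, 0, 0, 0, 0, 0, 0, 0, 0, 0, 0, 0, 0, 0, 0, 0, 0, 0, 0, 0, 0, 0, 0, 0, 0, 0, 0, 0, 0, 0, 0, 0, 0, 0, 0, 0, 0, 0, 0, 0, 0, 0, 0, 0, 0, 0, 0, 0, 0, 0, 0, 0, 0, 0, 0, 0, 0, 0, 0, 0])

```text
t: 10.85
position: [545.9, -76.6, 159.1]
eef_rot: [[0.181, -0.983, 0.0], [-0.983, -0.181, 0.0], [-0.0, -0.0, -1.0]]
contact_force: [-0.1, 0.4, -3.9]
gripper_width: 0.081
grip_force: 99.7
```

```bash
python3 - <<'E'
from h import *
s=grab("scene");t=grab("top");w=grab("wrist");st=robot.state();print(st['position'],st['contact_force'],st['ft_torque'])
a=cv2.resize(t[100:240,250:370],(400,467),interpolation=cv2.INTER_CUBIC)
b=cv2.resize(s[170:310,230:350],(400,467),interpolation=cv2.INTER_CUBIC)
cv2.imwrite("pics/u3.png",np.hstack([a,b]));cv2.imwrite("pics/w3.png",w)
E
```

```text
[545.89498881 -76.56523588 159.08590006] [ 0.17937393  0.59759043 -4.47204656] [-0.05727534  0.37762395  0.02090929]
```

View pics/w3.png

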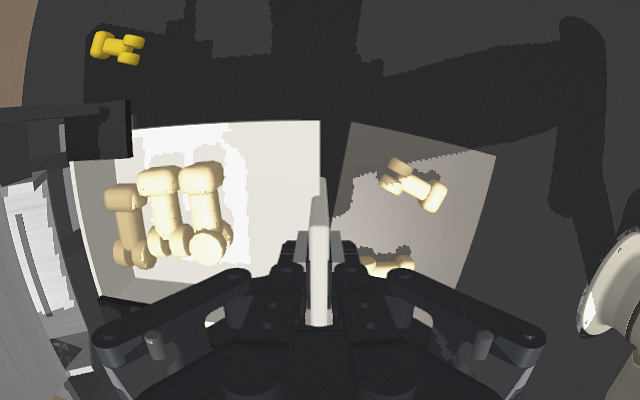

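The wrist view shows all three wet casts lying in the dish at (128,225), (163,212) and (203,212), and two dry casts on the mat. Next I lower the dish, back away, and lift clear of the case wall.

Call:
carry_out(series=[0, 0, 0.15, 0, 0, 0, 0, 0, 0, 0.3, 0, 0, 0, 0, 0, 0, 0.3, 0, 0, 0, 0, 0, 0, 0.3, 0, 0, 0, 0, 0, 0, 0.3, 0, 0, 0, 0, 0, 0, 0.3, 0, 0, 0, 0, 0, 0, 0.3, 0, 0, 0, 0, 0, 0, 0.3, 0, 0, 0, 0, 0, 0, 0.15, 0, 0, 0, 0, 0, 0.2, 0, 0, 0, 0, 0, 0, 0.4, 0, 0, 0, 0, 0, 0, 0.5, 0, 0, 0, 0, 0, 0, 0.5, 0, 0, 0, 0, 0, 0, 0.5, 0, 0, 0, 0, 0, 0, 0.5, 0, 0, 0, 0, 0, 0, 0.5, 0, 0, 0, 0, 0, 0, 0.4, 0, 0, 0, 0, 0, 0, 0.3, 0, 0, 0, 0, 0, 0, 0.1, 0, 0, 0, 0, 0])

```text
t: 12.58
position: [448.5, -94.5, 99.4]
eef_rot: [[0.181, -0.983, -0.0], [-0.983, -0.181, 0.0], [-0.0, 0.0, -1.0]]
contact_force: [-0.3, 0.4, -2.5]
gripper_width: 0.081
grip_force: 99.7
```

Call:
carry_out(series=[0, 0, -0.2, 0, 0, 0, 0, 0, 0, -0.5, 0, 0, 0, 0, 0, 0, -0.5, 0, 0, 0, 0, 0, 0, -0.5, 0, 0, 0, 0, 0, 0, -0.5, 0, 0, 0, 0, 0, 0, -0.5, 0, 0, 0, 0, 0, 0, -0.5, 0, 0, 0, 0, 0, 0, -0.5, 0, 0, 0, 0, 0, 0, -0.5, 0, 0, 0, 0, 0, 0, -0.3, 0, 0, 0, 0, 0, 0, -0.1, 0, 0, 0, 0])

```text
t: 13.5
position: [451.2, -94.2, 215.8]
eef_rot: [[0.182, -0.983, 0.004], [-0.983, -0.182, 0.0], [0.001, -0.004, -1.0]]
contact_force: [0.6, -0.1, -3.1]
gripper_width: 0.083
grip_force: 100.0
```

```bash
python3 - <<'E'
from h import *
r=plan((455,-95,215),268.15); r=plan((505,253,215),268.15,*r);plan((505,253,70),268.15,*r)
s=robot.state();print(s['contact_force'],s['joint_pos'])
E
```

```text
turn [ -0.03  -0.04 -16.95] shift [0.15 0.03 0.03] t 13.5 P [451.2 -94.2 215.8]
turn [0. 0. 0.] shift [  1.55 -13.98   0.  ] t 13.5 P [455 -95 215]
turn [0. 0. 0.] shift [0.  0.  5.8] t 13.5 P [505 253 215]
[ 0.59737039 -0.08681392 -3.05966401] [ 8.51261820e+00  7.00234793e+00 -2.37843761e+01  2.84503670e-02
 -5.90033982e+01  1.94305877e+00]
```

Call:
carry_out(series=[0, 0, 0, 0, 0, -0.4, 0, 0, 0, 0, 0, 0, -0.8, 0, 0, 0, 0, 0, 0, -0.9, 0, 0, 0, 0, 0, 0, -0.9, 0, 0, 0, 0, 0, 0, -0.9, 0, 0, 0, 0, 0, 0, -0.9, 0, 0, 0, 0, 0, 0, -0.9, 0, 0, 0, 0, 0, 0, -0.9, 0, 0, 0, 0, 0, 0, -0.9, 0, 0, 0, 0, 0, 0, -0.9, 0, 0, 0, 0, 0, 0, -0.9, 0, 0, 0, 0, 0, 0, -0.9, 0, 0, 0, 0, 0, 0, -0.9, 0, 0, 0, 0, 0, 0, -0.9, 0, 0, 0, 0, 0, 0, -0.9, 0, 0, 0, 0, 0, 0, -0.9, 0, 0, 0, 0, 0, 0, -0.9, 0, 0, 0, 0, 0, 0, -0.9, 0, 0, 0, 0, 0, 0, -0.8, 0, 0, 0, 0, 0, 0, -0.55, 0])

```text
t: 15.17
position: [450.1, -94.2, 213.6]
eef_rot: [[1.0, -0.029, -0.0], [-0.029, -1.0, -0.0], [-0.0, 0.0, -1.0]]
contact_force: [0.2, -0.1, -3.1]
gripper_width: 0.08
grip_force: 99.9
```

Call:
carry_out(series=[0.1, -0.3, 0, 0, 0, 0, 0, 0.1, -0.6, 0, 0, 0, 0, 0, 0.1, -0.8, 0, 0, 0, 0, 0, 0.1, -0.8, 0, 0, 0, 0, 0, 0.1, -0.8, 0, 0, 0, 0, 0, 0.1, -0.8, 0, 0, 0, 0, 0, 0.1, -0.8, 0, 0, 0, 0, 0, 0.1, -0.8, 0, 0, 0, 0, 0, 0.1, -0.8, 0, 0, 0, 0, 0, 0.1, -0.8, 0, 0, 0, 0, 0, 0.1, -0.8, 0, 0, 0, 0, 0, 0.1, -0.8, 0, 0, 0, 0, 0, 0.1, -0.8, 0, 0, 0, 0, 0, 0.1, -0.8, 0, 0, 0, 0, 0, 0.1, -0.8, 0, 0, 0, 0, 0, 0, -0.8, 0, 0, 0, 0, 0, 0, -0.8, 0, 0, 0, 0, 0, 0, -0.6, 0, 0, 0, 0, 0, 0, -0.3, 0, 0, 0, 0, 0, 0, 0, 0, 0, 0, 0, 0])

```text
t: 16.83
position: [498.6, 250.9, 213.5]
eef_rot: [[1.0, -0.031, -0.0], [-0.031, -1.0, -0.0], [-0.0, 0.0, -1.0]]
contact_force: [-0.4, -0.3, -3.2]
gripper_width: 0.078
grip_force: 100.0
```

```bash
python3 - <<'E'
from h import *
plan((505,253,130),268.15)
s=grab("scene");t=grab("top");w=grab("wrist");st=robot.state();print(st['contact_force'])
a=cv2.resize(t[140:290,80:280],(400,300),interpolation=cv2.INTER_CUBIC)
b=cv2.resize(w,(400,250))
c=cv2.resize(s[160:310,330:530],(400,300),interpolation=cv2.INTER_CUBIC)
cv2.imwrite("pics/u4.png",np.vstack([np.hstack([a,c]),cv2.resize(w,(480,300)) if 0 else np.hstack([b,np.zeros_like(b)])]))
E
```

```text
turn [0.   0.   0.01] shift [ 0.25 -0.09  3.34] t 16.8333 P [498.6 250.9 213.5]
[-0.80866584  0.0433938  -2.0771773 ]
```

View pics/u4.png

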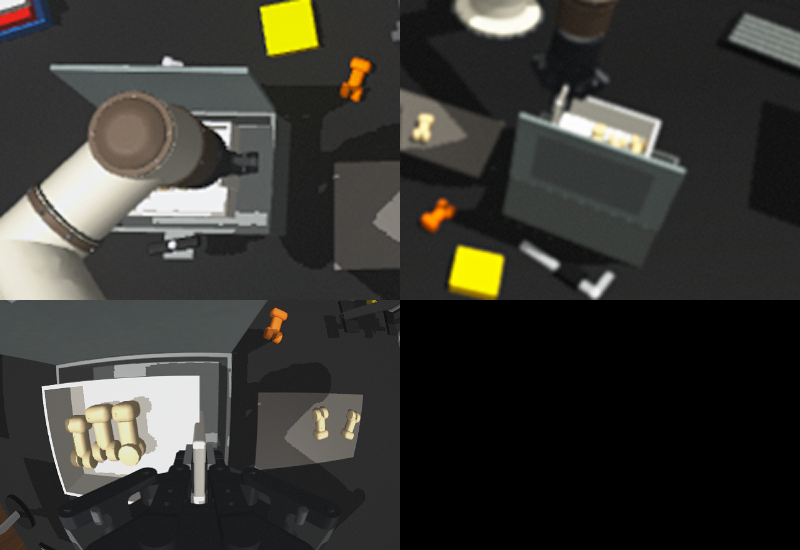

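Call:
carry_out(series=[0.25, -0.09, 0.2, 0, 0, 0, 0, 0, 0, 0.5, 0, 0, 0, 0, 0, 0, 0.5, 0, 0, 0, 0, 0, 0, 0.5, 0, 0, 0, 0, 0, 0, 0.5, 0, 0, 0, 0, 0, 0, 0.5, 0, 0, 0, 0, 0, 0, 0.5, 0, 0, 0, 0, 0, 0, 0.5, 0, 0, 0, 0, 0, 0, 0.5, 0, 0, 0, 0, 0, 0, 0.4, 0, 0, 0, 0, 0, 0, 0.3, 0, 0, 0, 0, 0, 0, 0.3, 0, 0, 0, 0, 0, 0, 0.2, 0, 0, 0, 0, 0, 0, 0.2, 0, 0, 0, 0, 0, 0, 0.1, 0, 0, 0, 0, 0, 0, 0, 0, 0, 0, 0, 0, 0, 0, 0, 0, 0, 0])

```text
t: 18.4
position: [505.1, 251.6, 71.8]
eef_rot: [[0.999, -0.032, 0.0], [-0.032, -0.999, 0.0], [0.0, -0.0, -1.0]]
contact_force: [0.6, 1.1, -2.8]
gripper_width: 0.08
grip_force: 99.9
```

Not yet touching, so I ease down a little, then release with a small opening and rise.

Call:
carry_out(series=[0, 0, 0.05, 0, 0, 0, 0, 0, 0, 0.05, 0, 0, 0, 0, 0, 0, 0, 0, 0, 0, 0, 0, 0, 0, 0, 0, 0, 0.15, 0, 0, 0, 0, 0, 0, 0.3, 0, 0, 0, 0, 0, 0, 0.35, 0, 0, 0, 0, 0, 0, 0.35, 0, 0, 0, 0, 0, 0, 0.35, 0, 0, -0.2, 0, 0, 0, 0.35, 0, 0, -0.5, 0, 0, 0, 0.35, 0, 0, -0.8, 0, 0, 0, 0.35, 0, 0, -1, 0, 0, 0, 0.35, 0, 0, -1, 0, 0, 0, 0.35, 0, 0, -1, 0, 0, 0, 0.35, 0, 0, -1, 0, 0, 0, 0.5, 0, 0, -1, 0, 0, 0, 0.5, 0, 0, -0.5, 0, 0, 0, 0.5, 0, 0, 0, 0, 0, 0, 0.5])

```text
t: 19.9
position: [506.5, 252.2, 248.3]
eef_rot: [[0.999, -0.032, 0.007], [-0.032, -0.999, 0.005], [0.007, -0.005, -1.0]]
contact_force: [0.5, 0.7, 0.5]
gripper_width: 0.505
grip_force: 0.0
```

```bash
python3 - <<'E'
from h import *
t=grab("top");w=grab("wrist")
a=cv2.resize(t[140:290,80:380],(800,400),interpolation=cv2.INTER_CUBIC)
b=cv2.resize(w[:, :],(320,200))
cv2.imwrite("pics/u5.png",np.vstack([a,np.hstack([b,np.zeros((200,480,3),np.uint8)])]))
for k in casts(t):
    r=cv2.minAreaRect(k);p=onto("top",cv2.boxPoints(r),20)
    e=[p[1]-p[0],p[2]-p[1]];L=max(e,key=lambda v:np.hypot(*v))
    print("cast",np.round(r[0]),onto("top",r[0],18).round(1),"len",np.hypot(*L).round(),"ang",np.degrees(np.arctan2(L[1],L[0])).round(1))
s=robot.state();print(s['t'],s['position'],s['contact_force'])
E
```

```text
cast [324. 242.] [[459.1 -94.4]] len 65.0 ang -15.1
cast [292. 240.] [[4.657e+02 4.000e-01]] len 65.0 ang -169.3
cast [160. 234.] [[489.3 395.9]] len 33.0 ang -178.2
cast [177. 231.] [[499.5 344.3]] len 64.0 ang -85.3
cast [138. 201.] [[591.8 466. ]] len 130.0 ang -43.8
20.0 [504.71926994 251.20560638 244.19313132] [ 0.51940223  0.58677727 -1.74132718]
```

View pics/u5.png

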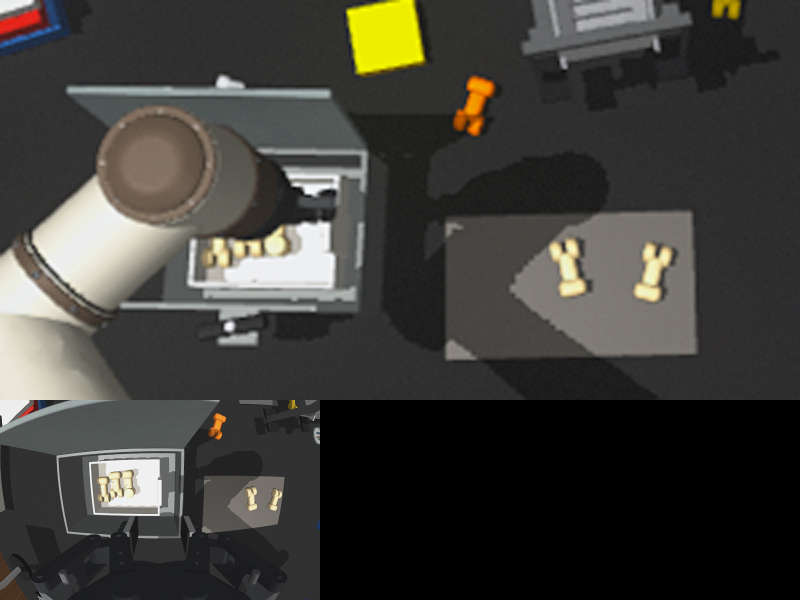

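```bash
python3 - <<'E'
from h import *
r=plan((466,0.5,110),280.7); plan((466,0.5,13),280.7,*r)
E
```

```text
turn [-0.01 -0.   -2.75] shift [-3.38  9.57  5.37] t 20.0 P [504.7 251.2 244.2]
turn [0. 0. 0.] shift [0.   0.   3.88] t 20.0 P [466.    0.5 110. ]
```

Call:
carry_out(series=[0, 0, 0, 0, 0, -0.92, 0.5, 0, 0, 0, 0, 0, -0.92, 0.5, 0, 0, 0, 0, 0, -0.91, 0.5, -0.28, 0.8, 0, 0, 0, 0, 0.5, -0.28, 0.8, 0, 0, 0, 0, 0.5, -0.28, 0.8, 0, 0, 0, 0, 0.5, -0.28, 0.8, 0, 0, 0, 0, 0.5, -0.28, 0.8, 0, 0, 0, 0, 0.5, -0.28, 0.8, 0, 0, 0, 0, 0.5, -0.28, 0.8, 0, 0, 0, 0, 0.5, -0.28, 0.8, 0, 0, 0, 0, 0.5, -0.28, 0.8, 0.8, 0, 0, 0, 0.5, -0.28, 0.8, 0.9, 0, 0, 0, 0.5, -0.28, 0.8, 0.9, 0, 0, 0, 0.5, -0.28, 0.8, 0.9, 0, 0, 0, 0.5, 0, 0, 0.9, 0, 0, 0, 0.5, 0, 0, 0.9, 0, 0, 0, 0.5, 0, 0, 0, 0, 0, 0, 0.5], squeeze=30)

```text
t: 21.5
position: [462.9, -1.7, 106.6]
eef_rot: [[0.983, 0.184, -0.012], [0.184, -0.983, -0.003], [-0.012, 0.001, -1.0]]
contact_force: [-0.7, 1.6, 0.3]
gripper_width: 0.503
grip_force: 0.0
```

```bash
python3 - <<'E'
from h import *
plan((466,0.5,13),280.7)
cv2.imwrite("pics/w6.png",grab("wrist"))
t=grab("top")
for k in casts(t):
    r=cv2.minAreaRect(k);print(np.round(r[0]),onto("top",r[0],18).round(1),np.round(r[1]))
E
```

```text
turn [ 0.01  0.15 -0.02] shift [ 0.14 -0.06  3.74] t 21.5 P [462.9  -1.7 106.6]
[324. 242.] [[458.3 -94.6]] [10. 21.]
[161. 229.] [[504.4 393.4]] [10. 22.]
[178. 226.] [[515.3 344.2]] [21. 21.]
[281. 226.] [[508.2  35.4]] [38. 38.]
```

View pics/w6.png

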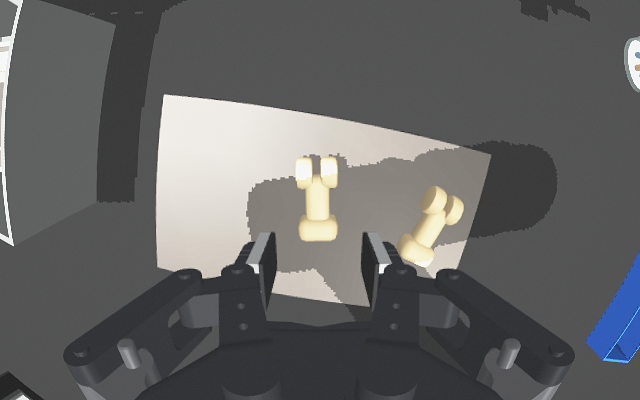

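```bash
python3 - <<'E'
from h import *
print(wray([(318,203),(317,160),(318,242)],20))
plan(np.r_[wray([(318,202)],20)[0],13],280.7)
E
```

```text
[[465.40536701   0.69432432]
 [497.58916305   7.57107311]
 [433.74165757  -5.33103665]]
turn [0.01 0.04 0.01] shift [ 0.   -0.05  3.9 ] t 21.6 P [466.4  -0.5 110.6]
```

Aligned on the waist, so I descend and grasp.

Call:
carry_out(series=[0, -0.05, 0.7, 0, 0, 0, 0.5, 0, 0, 0.8, 0, 0, 0, 0.5, 0, 0, 0.8, 0, 0, 0, 0.5, 0, 0, 0.8, 0, 0, 0, 0.5, 0, 0, 0.5, 0, 0, 0, 0.5, 0, 0, 0.25, 0, 0, 0, 0.5, 0, 0, 0, 0, 0, 0, 0.5, 0, 0, 0, 0, 0, 0, 0, 0, 0, 0, 0, 0, 0, 0, 0, 0, 0, 0, 0, 0, 0, 0, 0, 0, 0, 0, 0, 0, 0, 0, 0, 0, 0, 0, 0], squeeze=30)

```text
t: 22.6
position: [467.9, 1.5, 16.4]
eef_rot: [[0.982, 0.187, 0.002], [0.187, -0.982, 0.001], [0.003, -0.0, -1.0]]
contact_force: [-0.8, 0.7, 6.3]
gripper_width: 0.336
grip_force: 30.1
```

Call:
carry_out(series=[0, 0, -0.5, 0, 0, 0, 0, 0, 0, -1, 0, 0, 0, 0, 0, 0, -1, 0, 0, 0, 0, 0, 0, -1, 0, 0, 0, 0, 0, 0, -1, 0, 0, 0, 0, 0, 0, -1, 0, 0, 0, 0, 0, 0, -1, 0, 0, 0, 0, 0, 0, -1, 0, 0, 0, 0, 0, 0, -0.7, 0, 0, 0, 0, 0, 0, 0, 0, 0, 0, 0])

```text
t: 23.43
position: [468.9, 1.5, 224.5]
eef_rot: [[0.982, 0.187, 0.008], [0.187, -0.982, 0.002], [0.009, -0.0, -1.0]]
contact_force: [0.7, 0.6, -0.2]
gripper_width: 0.337
grip_force: 29.8
```

```bash
python3 - <<'E'
from h import *
r=plan((537,294,195),178.15); plan((537,294,63),178.15,*r)
E
```

```text
turn [-0.1  -0.08 22.39] shift [-11.78  -2.34   1.18] t 23.4333 P [468.9   1.5 224.5]
turn [0. 0. 0.] shift [0.   0.   5.28] t 23.4333 P [537 294 195]
```

```bash
python3 - <<'E'
from h import *
cv2.imwrite("pics/w7.png",cv2.resize(grab("wrist")[100:400,170:470],(500,500)))
E
```

```text
(no output)
```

View pics/w7.png

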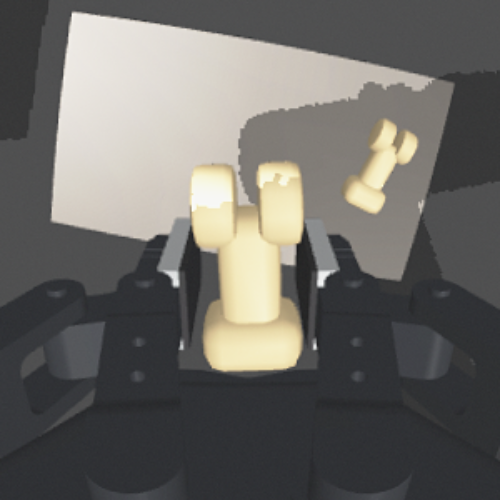

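The cast is held by its forked end and is secure enough. I'm out of picture views, so I'll continue by measurement.

```bash
python3 - <<'E'
from h import *
t=grab("top");h=cv2.cvtColor(t,cv2.COLOR_BGR2HSV)
m=cv2.inRange(h,(0,0,205),(180,40,255));m[:195]=0;m[258:]=0;m[:,:125]=0;m[:,222:]=0
k=max(blobs(m,50),key=cv2.contourArea);r=cv2.minAreaRect(k);print(r,onto("top",cv2.boxPoints(r),55).round(1).tolist())
for k in casts(t):
    r=cv2.minAreaRect(k);print(np.round(r[0]),onto("top",r[0],20).round(1),onto("top",cv2.boxPoints(r),20).round(0).tolist())
E
```

```text
((194.0, 243.5), (27.0, 54.0), 90.0) [[499.1, 363.7], [496.3, 205.9], [418.1, 204.8], [420.9, 361.2]]
[324. 242.] [[458.4 -94.3]] [[434.0, -71.0], [492.0, -89.0], [483.0, -117.0], [425.0, -99.0]]
[161. 229.] [[504.2 392.7]] [[474.0, 412.0], [539.0, 405.0], [535.0, 374.0], [469.0, 380.0]]
[178. 226.] [[515.1 343.6]] [[547.0, 376.0], [546.0, 313.0], [483.0, 311.0], [484.0, 374.0]]
[275. 221.] [[523.8  52.5]] [[539.0, 142.0], [613.0, 36.0], [509.0, -36.0], [436.0, 69.0]]
```

Call:
carry_out(series=[0, 0, 0, 0, 0, 0.95, 0, 0, 0, 0, 0, 0, 0.95, 0, 0, 0, 0, 0, 0, 0.95, 0, 0, 0, 0, 0, 0, 0.95, 0, 0, 0, 0, 0, 0, 0.95, 0, 0, 0, 0, 0, 0, 0.95, 0, 0, 0, 0, 0, 0, 0.95, 0, 0, 0, 0, 0, 0, 0.95, 0, 0, 0, 0, 0, 0, 0.95, 0, 0, 0, 0, 0, 0, 0.95, 0, 0, 0, 0, 0, 0, 0.95, 0, 0, 0, 0, 0, 0, 0.95, 0, 0, 0, 0, 0, 0, 0.95, 0, 0, 0, 0, 0, 0, 0.95, 0, 0, 0, 0, 0, 0, 0.95, 0, 0, 0, 0, 0, 0, 0.95, 0, 0, 0, 0, 0, 0, 0.95, 0, 0, 0, 0, 0, 0, 0.95, 0, 0, 0, 0, 0, 0, 0.95, 0, 0, 0, 0, 0, 0, 0.95, 0])

```text
t: 25.2
position: [465.8, 0.9, 218.4]
eef_rot: [[0.232, -0.973, -0.004], [-0.973, -0.232, -0.001], [-0.0, 0.004, -1.0]]
contact_force: [-0.8, -0.4, -0.0]
gripper_width: 0.335
grip_force: 29.7
```

Call:
carry_out(series=[0, 0, 0, 0, 0, 0.95, 0, 0, 0, 0, 0, 0, 0.95, 0, 0, 0, 0, 0, 0, 0.95, 0, 0, 0, 0, 0, 0, 0.54, 0])

```text
t: 25.53
position: [465.8, 0.9, 218.4]
eef_rot: [[-0.036, -0.999, -0.004], [-0.999, 0.036, -0.001], [0.001, 0.004, -1.0]]
contact_force: [0.9, 0.1, -0.3]
gripper_width: 0.333
grip_force: 29.7
```

```bash
python3 - <<'E'
from h import *
r=plan((525,290,195),178.15); plan((525,290,48),178.15,*r)
E
```

```text
turn [ 0.05 -0.01 -0.05] shift [-11.63  -1.99   0.94] t 25.5333 P [465.8   0.9 218.4]
turn [0. 0. 0.] shift [0.   0.   5.88] t 25.5333 P [525 290 195]
```

Call:
carry_out(series=[-0.76, -0.13, 0, 0, 0, 0, 0, -0.76, -0.13, 0, 0, 0, 0, 0, -0.76, -0.13, 0, 0, 0, 0, 0, -0.76, -0.13, 0, 0, 0, 0, 0, -0.76, -0.13, 0, 0, 0, 0, 0, -0.76, -0.13, 0, 0, 0, 0, 0, -0.76, -0.13, 0, 0, 0, 0, 0, -0.76, -0.13, 0, 0, 0, 0, 0, -0.76, -0.13, 0, 0, 0, 0, 0, -0.76, -0.13, 0, 0, 0, 0, 0, -0.76, -0.13, 0, 0, 0, 0, 0, -0.76, -0.13, 0, 0, 0, 0, 0, -0.76, -0.13, 0, 0, 0, 0, 0, -0.76, -0.13, 0, 0, 0, 0, 0, -0.76, -0.17, 0, 0, 0, 0, 0, 0, 0, 0, 0, 0, 0, 0])

```text
t: 26.87
position: [526.6, 287.6, 218.9]
eef_rot: [[-0.031, -1.0, -0.0], [-1.0, 0.031, -0.0], [0.0, 0.0, -1.0]]
contact_force: [0.8, -0.0, 0.0]
gripper_width: 0.339
grip_force: 29.7
```

Call:
carry_out(series=[0, 0, 0.4, 0, 0, 0, 0, 0, 0, 0.8, 0, 0, 0, 0, 0, 0, 0.8, 0, 0, 0, 0, 0, 0, 0.8, 0, 0, 0, 0, 0, 0, 0.8, 0, 0, 0, 0, 0, 0, 0.8, 0, 0, 0, 0, 0, 0, 0.8, 0, 0, 0, 0, 0, 0, 0.8, 0, 0, 0, 0, 0, 0, 0.5, 0, 0, 0, 0, 0, 0, 0.3, 0, 0, 0, 0, 0, 0, 0, 0, 0, 0, 0])

```text
t: 27.78
position: [525.1, 283.3, 48.7]
eef_rot: [[-0.033, -0.999, -0.003], [-0.999, 0.033, -0.002], [0.002, 0.002, -1.0]]
contact_force: [-1.2, -0.3, 1.8]
gripper_width: 0.336
grip_force: 29.6
```

Call:
carry_out(series=[0, 0, 0, 0, 0, 0, 0.5, 0, 0, 0, 0, 0, 0, 0.5, 0, 0, 0, 0, 0, 0, 0.5, 0, 0, 0, 0, 0, 0, 0.5, 0, 0, -0.3, 0, 0, 0, 0.5, 0, 0, -0.8, 0, 0, 0, 0.5, 0, 0, -1, 0, 0, 0, 0.5, 0, 0, -1, 0, 0, 0, 0.5, 0, 0, -1, 0, 0, 0, 0.5, 0, 0, -1, 0, 0, 0, 0.5, 0, 0, -1, 0, 0, 0, 0.5, 0, 0, -0.8, 0, 0, 0, 0.5, 0, 0, 0, 0, 0, 0, 0.5])

```text
t: 28.87
position: [529.3, 286.1, 230.2]
eef_rot: [[-0.032, -0.999, 0.012], [-0.999, 0.032, 0.008], [-0.008, -0.012, -1.0]]
contact_force: [-0.3, 0.3, 0.7]
gripper_width: 0.498
grip_force: 0.0
```

```bash
python3 - <<'E'
from h import *
t=grab("top")
for k in casts(t):
    r=cv2.minAreaRect(k);p=onto("top",cv2.boxPoints(r),20)
    e=[p[1]-p[0],p[2]-p[1]];L=max(e,key=lambda v:np.hypot(*v))
    print(np.round(r[0]),onto("top",r[0],18).round(1),np.hypot(*L).round(),"ang",np.degrees(np.arctan2(L[1],L[0])).round(1))
w=grab("wrist");
for k in casts(w):
    r=cv2.minAreaRect(k);print("w",np.round(r[0]),np.round(r[1]),r[2],wray([r[0]],25).round(),cv2.contourArea(k))
r=plan((459,-94.5,215),254.9);plan((459,-94.5,110),254.9,*r)
E
```

```text
[324. 242.] [[459.3 -93.7]] 65.0 ang -17.0
[188. 225.] [[516.2 311.2]] 75.0 ang -91.0
[124. 192.] [[619.7 508.3]] 130.0 ang -15.6
w [333. 210.] [125.  55.] 86.42366790771484 [[512. 329.]] 3294.5
w [ 46. 200.] [399.  93.] 90.0 [[951. 304.]] 23019.0
turn [ -0.08   0.   -16.75] shift [ 1.33 15.36  0.41] t 28.9667 P [527.  284.9 225.1]
turn [0. 0. 0.] shift [0.  0.  4.2] t 28.9667 P [459.  -94.5 215. ]
```

Call:
carry_out(series=[0, 0, 0, 0, 0, -0.93, 0.5, 0, 0, 0, 0, 0, -0.93, 0.5, 0, 0, 0, 0, 0, -0.93, 0.5, 0, 0, 0, 0, 0, -0.93, 0.5, 0, 0, 0, 0, 0, -0.93, 0.5, 0, 0, 0, 0, 0, -0.93, 0.5, 0, 0, 0, 0, 0, -0.93, 0.5, 0, 0, 0, 0, 0, -0.93, 0.5, 0, 0, 0, 0, 0, -0.93, 0.5, 0, 0, 0, 0, 0, -0.93, 0.5, 0, 0, 0, 0, 0, -0.93, 0.5, 0, 0, 0, 0, 0, -0.93, 0.5, 0, 0, 0, 0, 0, -0.93, 0.5, 0, 0, 0, 0, 0, -0.93, 0.5, 0, 0, 0, 0, 0, -0.93, 0.5, 0, 0, 0, 0, 0, -0.93, 0.5, 0, 0, 0, 0, 0, -0.93, 0.5, 0, 0, 0, 0, 0, -0.93, 0.5])

```text
t: 30.47
position: [526.0, 284.1, 221.9]
eef_rot: [[0.966, -0.258, -0.001], [-0.258, -0.966, -0.001], [-0.0, 0.001, -1.0]]
contact_force: [-0.5, 0.3, 0.0]
gripper_width: 0.496
grip_force: 0.0
```

Call:
carry_out(series=[0.07, 0.85, 0, 0, 0, 0, 0.5, 0.07, 0.85, 0, 0, 0, 0, 0.5, 0.07, 0.85, 0, 0, 0, 0, 0.5, 0.07, 0.85, 0, 0, 0, 0, 0.5, 0.07, 0.85, 0, 0, 0, 0, 0.5, 0.07, 0.85, 0, 0, 0, 0, 0.5, 0.07, 0.85, 0, 0, 0, 0, 0.5, 0.07, 0.85, 0, 0, 0, 0, 0.5, 0.07, 0.85, 0, 0, 0, 0, 0.5, 0.07, 0.85, 0, 0, 0, 0, 0.5, 0.07, 0.85, 0, 0, 0, 0, 0.5, 0.07, 0.85, 0, 0, 0, 0, 0.5, 0.07, 0.85, 0.7, 0, 0, 0, 0.5, 0.07, 0.85, 0.7, 0, 0, 0, 0.5, 0.07, 0.85, 0.7, 0, 0, 0, 0.5, 0.07, 0.85, 0.7, 0, 0, 0, 0.5, 0.07, 0.85, 0.7, 0, 0, 0, 0.5, 0.07, 0.85, 0.7, 0, 0, 0, 0.5, 0, 0, 0, 0, 0, 0, 0.5, 0, 0, 0, 0, 0, 0, 0.5])

```text
t: 32.13
position: [455.5, -94.1, 116.6]
eef_rot: [[0.965, -0.263, -0.003], [-0.263, -0.965, -0.001], [-0.003, 0.001, -1.0]]
contact_force: [0.9, 0.9, 0.0]
gripper_width: 0.504
grip_force: 0.0
```

```bash
python3 - <<'E'
from h import *
w=grab("wrist")
for k in casts(w):
    if cv2.contourArea(k)>20000: continue
    r=cv2.minAreaRect(k);p=wray(cv2.boxPoints(r),18);e=[p[1]-p[0],p[2]-p[1]];L=max(e,key=lambda v:np.hypot(*v))
    print("w",np.round(r[0]),np.round(r[1]),wray([r[0]],18).round(1),np.hypot(*L).round(),np.degrees(np.arctan2(L[1],L[0])).round(1))
plan((454,-93,15),254.5);print(robot.state()['joint_pos'])
E
```

```text
w [318. 196.] [81. 41.] [[459.4 -93.1]] 66.0 165.9
turn [0.01 0.   0.07] shift [-0.11  0.01  4.1 ] t 32.1833 P [456.6 -93.4 117.6]
[ 8.50790436e+00  1.45161364e+01 -3.08684325e+01  3.31785138e-02
 -4.46379140e+01  6.62894466e+01]
```

Call:
carry_out(series=[-0.1, 0, 0.7, 0, 0, 0, 0.5, 0, 0, 0.8, 0, 0, 0, 0.5, 0, 0, 0.8, 0, 0, 0, 0.5, 0, 0, 0.8, 0, 0, 0, 0.5, 0, 0, 0.6, 0, 0, 0, 0.5, 0, 0, 0.35, 0, 0, 0, 0.5, 0, 0, 0, 0, 0, 0, 0.5, 0, 0, 0, 0, 0, 0, 0.5, 0, 0, 0, 0, 0, 0, 0, 0, 0, 0, 0, 0, 0, 0, 0, 0, 0, 0, 0, 0, 0, 0, 0, 0, 0, 0, 0, 0, 0, 0, 0, 0, 0, 0, 0], squeeze=30)

```text
t: 33.27
position: [455.3, -92.2, 17.9]
eef_rot: [[0.965, -0.261, 0.003], [-0.261, -0.965, 0.0], [0.003, -0.001, -1.0]]
contact_force: [-0.2, 1.6, 6.5]
gripper_width: 0.204
grip_force: 31.8
```

Call:
carry_out(series=[0, 0, -0.5, 0, 0, 0, 0, 0, 0, -1, 0, 0, 0, 0, 0, 0, -1, 0, 0, 0, 0, 0, 0, -1, 0, 0, 0, 0, 0, 0, -1, 0, 0, 0, 0, 0, 0, -1, 0, 0, 0, 0, 0, 0, -1, 0, 0, 0, 0, 0, 0, -1, 0, 0, 0, 0, 0, 0, -0.7, 0, 0, 0, 0, 0, 0, 0, 0, 0, 0, 0])

```text
t: 34.1
position: [456.1, -92.5, 225.9]
eef_rot: [[0.965, -0.261, 0.009], [-0.261, -0.965, 0.0], [0.009, -0.003, -1.0]]
contact_force: [0.0, -0.6, -1.0]
gripper_width: 0.205
grip_force: 30.8
```

```bash
python3 - <<'E'
from h import *
t=grab("top")
for k in casts(t):
    r=cv2.minAreaRect(k);print(np.round(r[0]),onto("top",r[0],30).round(1),np.round(onto("top",cv2.boxPoints(r),30)).tolist(),cv2.contourArea(k))
plan((487,288,220),178.15)
E
```

```text
[178. 225.] [[514.5 339.2]] [[532.0, 418.0], [562.0, 276.0], [497.0, 260.0], [467.0, 401.0]] 524.0
[324. 228.] [[500.3 -94.6]] [[566.0, -33.0], [563.0, -158.0], [436.0, -155.0], [438.0, -32.0]] 1415.5
turn [-0.06 -0.03 16.73] shift [-15.25  -0.8    0.14] t 34.15 P [454.8 -92.3 223.6]
```

Call:
carry_out(series=[0, 0, 0, 0, 0, 0.93, 0, 0, 0, 0, 0, 0, 0.93, 0, 0, 0, 0, 0, 0, 0.93, 0, 0, 0, 0, 0, 0, 0.93, 0, 0, 0, 0, 0, 0, 0.93, 0, 0, 0, 0, 0, 0, 0.93, 0, 0, 0, 0, 0, 0, 0.93, 0, 0, 0, 0, 0, 0, 0.93, 0, 0, 0, 0, 0, 0, 0.93, 0, 0, 0, 0, 0, 0, 0.93, 0, 0, 0, 0, 0, 0, 0.93, 0, 0, 0, 0, 0, 0, 0.93, 0, 0, 0, 0, 0, 0, 0.93, 0, 0, 0, 0, 0, 0, 0.93, 0, 0, 0, 0, 0, 0, 0.93, 0, 0, 0, 0, 0, 0, 0.93, 0, 0, 0, 0, 0, 0, 0.93, 0, 0, 0, 0, 0, 0, 0.93, 0])

```text
t: 35.65
position: [452.9, -92.5, 220.0]
eef_rot: [[-0.037, -0.999, -0.003], [-0.999, 0.037, 0.0], [-0.0, 0.003, -1.0]]
contact_force: [-0.9, -0.2, -0.1]
gripper_width: 0.2
grip_force: 30.7
```

Call:
carry_out(series=[-0.85, -0.045, 0, 0, 0, 0, 0, -0.85, -0.045, 0, 0, 0, 0, 0, -0.85, -0.045, 0, 0, 0, 0, 0, -0.85, -0.045, 0, 0, 0, 0, 0, -0.85, -0.045, 0, 0, 0, 0, 0, -0.85, -0.045, 0, 0, 0, 0, 0, -0.85, -0.045, 0, 0, 0, 0, 0, -0.85, -0.045, 0, 0, 0, 0, 0, -0.85, -0.045, 0, 0, 0, 0, 0, -0.85, -0.045, 0, 0, 0, 0, 0, -0.85, -0.045, 0, 0, 0, 0, 0, -0.85, -0.045, 0, 0, 0, 0, 0, -0.85, -0.045, 0, 0, 0, 0, 0, -0.85, -0.045, 0, 0, 0, 0, 0, -0.85, -0.045, 0, 0, 0, 0, 0, -0.85, -0.045, 0, 0, 0, 0, 0, -0.85, -0.045, 0, 0, 0, 0, 0, -0.85, -0.045, 0, 0, 0, 0, 0, 0, 0, 0, 0, 0, 0, 0])

```text
t: 37.23
position: [486.6, 291.7, 219.5]
eef_rot: [[-0.031, -1.0, -0.002], [-1.0, 0.031, -0.001], [0.001, 0.002, -1.0]]
contact_force: [1.0, -0.0, -0.7]
gripper_width: 0.197
grip_force: 30.7
```

```bash
python3 - <<'E'
from h import *
plan((487,289,50),178.15)
E
```

```text
turn [ 0.02 -0.01  0.02] shift [ 0.11 -0.02  6.78] t 37.2333 P [486.6 291.7 219.5]
```

Call:
carry_out(series=[0.1, 0, 0.4, 0, 0, 0, 0, 0, 0, 0.8, 0, 0, 0, 0, 0, 0, 0.8, 0, 0, 0, 0, 0, 0, 0.8, 0, 0, 0, 0, 0, 0, 0.8, 0, 0, 0, 0, 0, 0, 0.8, 0, 0, 0, 0, 0, 0, 0.8, 0, 0, 0, 0, 0, 0, 0.8, 0, 0, 0, 0, 0, 0, 0.5, 0, 0, 0, 0, 0, 0, 0.3, 0, 0, 0, 0, 0, 0, 0, 0, 0, 0, 0])

```text
t: 38.15
position: [486.9, 285.7, 50.9]
eef_rot: [[-0.033, -0.999, 0.0], [-0.999, 0.033, -0.0], [0.0, -0.0, -1.0]]
contact_force: [1.3, 0.8, 0.7]
gripper_width: 0.201
grip_force: 36.7
```

Call:
carry_out(series=[0, 0, 0, 0, 0, 0, 0.36, 0, 0, 0, 0, 0, 0, 0.36, 0, 0, 0, 0, 0, 0, 0.36, 0, 0, 0, 0, 0, 0, 0.36, 0, 0, -0.3, 0, 0, 0, 0.36, 0, 0, -0.8, 0, 0, 0, 0.36, 0, 0, -1, 0, 0, 0, 0.36, 0, 0, -1, 0, 0, 0, 0.36, 0, 0, -1, 0, 0, 0, 0.36, 0, 0, -1, 0, 0, 0, 0.36, 0, 0, -1, 0, 0, 0, 0.36, 0, 0, -1, 0, 0, 0, 0.36, 0, 0, 0, 0, 0, 0, 0.36])

```text
t: 39.23
position: [489.0, 288.0, 235.6]
eef_rot: [[-0.032, -0.999, 0.009], [-0.999, 0.032, 0.007], [-0.007, -0.009, -1.0]]
contact_force: [1.0, 0.1, -0.5]
gripper_width: 0.362
grip_force: 1.4
```

```bash
python3 - <<'E'
from h import *
w=grab("wrist")
for k in casts(w):
    if cv2.contourArea(k)>20000: continue
    r=cv2.minAreaRect(k);print("w",np.round(r[0]),np.round(r[1]),wray(cv2.boxPoints(r),30).round(0).tolist(),cv2.contourArea(k))
t=grab("top")
for k in casts(t):
    r=cv2.minAreaRect(k);print(np.round(r[0]),onto("top",r[0],30).round(1),cv2.contourArea(k))
s=grab("scene")
for k in casts(s):print("s",cv2.boundingRect(k),cv2.contourArea(k))
print(robot.state()['position'])
E
```

```text
w [313. 227.] [168.  77.] [[546.0, 258.0], [462.0, 251.0], [438.0, 467.0], [540.0, 478.0]] 7907.5
w [ 49. 200.] [399.  98.] [[1053.0, -70.0], [775.0, 34.0], [1020.0, 790.0], [1889.0, 1178.0]] 16563.5
[189. 225.] [[515.1 307.2]] 290.0
[122. 212.] [[556.2 509.5]] 1373.5
s (0, 234, 36, 18) 181.5
s (425, 210, 7, 9) 42.0
s (364, 154, 34, 15) 159.5
s (0, 126, 104, 71) 410.5
s (368, 120, 50, 36) 557.0
s (142, 109, 42, 18) 268.5
s (249, 80, 8, 16) 59.5
s (480, 78, 64, 39) 318.5
s (253, 76, 15, 13) 88.0
s (194, 67, 29, 33) 414.5
s (216, 39, 13, 9) 49.5
s (233, 33, 8, 15) 67.0
s (243, 24, 20, 20) 240.5
s (416, 5, 100, 151) 1415.5
s (270, 0, 145, 98) 4235.5
s (187, 0, 35, 13) 165.0
s (168, 0, 17, 7) 45.0
s (105, 0, 86, 94) 1978.0
s (0, 0, 128, 117) 9818.0
[486.22998618 286.30147503 229.0720393 ]
```

```bash
python3 - <<'E'
from h import *
w=grab("wrist");h=cv2.cvtColor(w,cv2.COLOR_BGR2HSV)
for k in casts(w):
    if cv2.contourArea(k)>15000: continue
    for z in(15,30,45):
        p=wray(k[:,0],z);print(z,p.min(0).round(),p.max(0).round())
    print(cv2.boundingRect(k))
m=cv2.inRange(h,(0,0,170),(180,30,255))
for k in blobs(m,400):
    x=cv2.boundingRect(k)
    p=wray(k[:,0],55);print("white",x,p.min(0).round(),p.max(0).round(),cv2.contourArea(k))
s=robot.state();print(s['grip_force'],s['gripper_width'])
c=robot.calibration("wrist");print(-np.array(c['R']).T@c['t'])
E
```

```text
15 [450. 259.] [549. 478.]
30 [451. 257.] [546. 467.]
45 [453. 256.] [543. 456.]
(265, 149, 86, 164)
15 [947. -80.] [1868. 1163.]
30 [927. -67.] [1809. 1122.]
45 [907. -54.] [1749. 1082.]
(0, 0, 91, 400)
white (556, 285, 81, 115) [-147.  498.] [-31. 817.] 812.5
white (302, 225, 24, 55) [482. 336.] [508. 402.] 901.5
white (387, 165, 19, 101) [390. 274.] [412. 389.] 794.0
white (3, 120, 94, 280) [948. 169.] [989. 737.] 1521.0
white (236, 111, 128, 153) [439. 215.] [572. 380.] 6992.0
white (198, 106, 23, 163) [583. 205.] [616. 387.] 650.5
white (570, 0, 65, 61) [-17.  36.] [148. 118.] 1871.5
1.3633221569034504 0.354693833968327
[484.03797941 222.20485831 363.55422333]
```

The second cast seems to still hang between the fingers: a pad force of 1.4 N and cream pixels in the jaw region. I'll go down again and open wider inside the dish.

```bash
python3 - <<'E'
from h import *
plan((502,287,56),178.15)
w=grab("wrist");h=cv2.cvtColor(w,cv2.COLOR_BGR2HSV)
m=cv2.inRange(h,(10,35,120),(28,150,255))
for r in range(145,330,10):
    x=np.where(m[r,200:440])[0]; print(r,len(x),(x.min()+200,x.max()+200) if len(x) else '')
E
```

```text
turn [ 0.02 -0.01 -0.01] shift [-0.06 -0.64  6.89] t 39.4333 P [486.  286.1 228.2]
145 0 
155 6 (np.int64(279), np.int64(296))
165 26 (np.int64(270), np.int64(295))
175 18 (np.int64(272), np.int64(289))
185 68 (np.int64(265), np.int64(340))
195 72 (np.int64(266), np.int64(348))
205 75 (np.int64(269), np.int64(350))
215 75 (np.int64(271), np.int64(349))
225 58 (np.int64(274), np.int64(343))
235 23 (np.int64(287), np.int64(331))
245 27 (np.int64(289), np.int64(338))
255 25 (np.int64(288), np.int64(337))
265 24 (np.int64(289), np.int64(336))
275 27 (np.int64(288), np.int64(337))
285 57 (np.int64(286), np.int64(342))
295 15 (np.int64(284), np.int64(341))
305 22 (np.int64(286), np.int64(335))
315 0 
325 0
```

Call:
carry_out(series=[0, -0.3, 0.4, 0, 0, 0, 0.36, 0, -0.34, 0.8, 0, 0, 0, 0.36, 0, 0, 0.8, 0, 0, 0, 0.36, 0, 0, 0.8, 0, 0, 0, 0.36, 0, 0, 0.8, 0, 0, 0, 0.36, 0, 0, 0.8, 0, 0, 0, 0.36, 0, 0, 0.8, 0, 0, 0, 0.36, 0, 0, 0.8, 0, 0, 0, 0.36, 0, 0, 0.5, 0, 0, 0, 0.36, 0, 0, 0.3, 0, 0, 0, 0.36, 0, 0, 0, 0, 0, 0, 0.36])

```text
t: 40.4
position: [503.6, 285.4, 61.0]
eef_rot: [[-0.031, -1.0, 0.0], [-1.0, 0.031, -0.003], [0.003, -0.0, -1.0]]
contact_force: [-6.0, -4.5, 19.8]
gripper_width: 0.362
grip_force: 9.9
```

Call:
carry_out(series=[0, 0, 0, 0, 0, 0, 0.65, 0, 0, 0, 0, 0, 0, 0.65, 0, 0, 0, 0, 0, 0, 0.65, 0, 0, 0, 0, 0, 0, 0.65, 0, 0, 0, 0, 0, 0, 0.65, 0, 0, -0.3, 0, 0, 0, 0.65, 0, 0, -0.8, 0, 0, 0, 0.65, 0, 0, -1, 0, 0, 0, 0.65, 0, 0, -1, 0, 0, 0, 0.65, 0, 0, -1, 0, 0, 0, 0.65, 0, 0, -1, 0, 0, 0, 0.65, 0, 0, -1, 0, 0, 0, 0.65, 0, 0, -1, 0, 0, 0, 0.65, 0, 0, 0, 0, 0, 0, 0.65])

```text
t: 41.57
position: [505.3, 287.6, 241.4]
eef_rot: [[-0.032, -0.999, 0.008], [-0.999, 0.032, 0.005], [-0.005, -0.008, -1.0]]
contact_force: [1.0, 0.1, 1.2]
gripper_width: 0.647
grip_force: 0.0
```

```bash
cat > chk.py <<'E'
from h import *
w=grab("wrist");h=cv2.cvtColor(w,cv2.COLOR_BGR2HSV)
m=cv2.inRange(h,(10,35,120),(28,150,255))
for r in range(145,330,10):
    x=np.where(m[r,200:440])[0]; print(r,len(x),(x.min()+200,x.max()+200) if len(x) else '',end=';')
print()
for k in casts(w):
    if cv2.contourArea(k)>15000: continue
    for z in(15,45):
        p=wray(k[:,0],z);print(z,p.min(0).round(),p.max(0).round())
s=robot.state();print(s['grip_force'],s['gripper_width'],s['position'])
E
python3 chk.py
```

```text
145 6 (np.int64(290), np.int64(329));155 32 (np.int64(289), np.int64(336));165 36 (np.int64(292), np.int64(335));175 35 (np.int64(289), np.int64(335));185 30 (np.int64(283), np.int64(340));195 39 (np.int64(288), np.int64(341));205 12 (np.int64(288), np.int64(327));215 41 (np.int64(294), np.int64(344));225 21 (np.int64(293), np.int64(345));235 30 (np.int64(296), np.int64(353));245 10 (np.int64(303), np.int64(352));255 25 (np.int64(304), np.int64(354));265 0 ;275 0 ;285 0 ;295 0 ;305 0 ;315 0 ;325 0 ;
15 [463. 259.] [548. 406.]
45 [466. 256.] [544. 391.]
0.0 0.6498143775709955 [504.07482309 286.99936654 238.57552808]
```

```bash
python3 - <<'E'
from h import *
r=plan((505,325,320),178.15)
for P in((662,322,320),(662,322,268),(591,325,270),(548,326,258),(510,327.5,234),(481,328.5,199.5),(465,329,165.5),(458.6,329,127)):
    r=plan(P,178.15,*r)
E
```

```text
turn [-0.05  0.04 -0.  ] shift [-1.52  0.01 -3.26] t 41.6167 P [504.1 287.  238.6]
turn [0. 0. 0.] shift [-0.08 -6.28  0.  ] t 41.6167 P [505 325 320]
turn [0. 0. 0.] shift [0.   0.   2.08] t 41.6167 P [662 322 320]
turn [0. 0. 0.] shift [-0.03  2.84 -0.08] t 41.6167 P [662 322 268]
turn [0. 0. 0.] shift [0.02 1.72 0.48] t 41.6167 P [591 325 270]
turn [0. 0. 0.] shift [-0.01  1.52  0.96] t 41.6167 P [548 326 258]
turn [0. 0. 0.] shift [-0.    1.16  1.38] t 41.6167 P [510.  327.5 234. ]
turn [0. 0. 0.] shift [0.   0.64 1.36] t 41.6167 P [481.  328.5 199.5]
turn [0. 0. 0.] shift [0.01 0.26 1.54] t 41.6167 P [465.  329.  165.5]
```

Call:
carry_out(series=[-0.3, 0, -0.66, 0, 0, 0, 0, -0.3, 0, -0.66, 0, 0, 0, 0, -0.3, 0, -0.66, 0, 0, 0, 0, -0.3, 0, -0.66, 0, 0, 0, 0, -0.3, 0, -0.66, 0, 0, 0, 0, 0, 0, 0, 0, 0, 0, 0, 0, -0.7, 0, 0, 0, 0, 0, 0, -0.7, 0, 0, 0, 0, 0, 0, -0.7, 0, 0, 0, 0, 0, 0, -0.7, 0, 0, 0, 0, 0, 0, -0.7, 0, 0, 0, 0, 0, 0, -0.7, 0, 0, 0, 0, 0, 0, -0.7, 0, 0, 0, 0, 0, 0, -0.7, 0, 0, 0, 0, 0, 0, -0.7, 0, 0, 0, 0, 0, 0, 0, 0, 0, 0, 0, 0])

```text
t: 42.95
position: [663.4, 317.5, 313.8]
eef_rot: [[-0.035, -0.999, -0.005], [-0.999, 0.035, -0.003], [0.003, 0.005, -1.0]]
contact_force: [-0.3, 0.5, -1.8]
gripper_width: 0.001
grip_force: 0.0
```

Call:
carry_out(series=[0, 0, 0.5, 0, 0, 0, 0, 0, 0, 0.5, 0, 0, 0, 0, 0, 0, 0.5, 0, 0, 0, 0, 0, 0, 0.5, 0, 0, 0, 0, 0, 0, 0, 0, 0, 0, 0])

```text
t: 43.37
position: [659.3, 317.6, 263.2]
eef_rot: [[-0.033, -0.999, -0.009], [-0.999, 0.033, -0.004], [0.005, 0.009, -1.0]]
contact_force: [-0.2, 0.1, -0.2]
gripper_width: 0.001
grip_force: 0.0
```

```bash
python3 - <<'E'
from h import *
plan((591,325,270),178.15);s=robot.state();print(s['contact_force'],s['gripper_width'],s['joint_pos'])
E
```

```text
turn [ 0.11 -0.06 -0.01] shift [-0.21  2.74 -0.27] t 43.3667 P [659.3 317.6 263.2]
[-0.18862283  0.13457995 -0.15258352] 0.0012346203740205288 [ 38.2871647   32.52560535  21.0841864   -0.11861867 -79.10038967
 -40.16431393]
```

Behind the lid with no contact. Now I push the lid over along its arc.

Call:
carry_out(series=[0, 0.4, -0.05, 0, 0, 0, 0, 0, 0.4, -0.05, 0, 0, 0, 0, 0, 0.4, -0.05, 0, 0, 0, 0, 0, 0.4, -0.05, 0, 0, 0, 0, 0, 0.4, -0.05, 0, 0, 0, 0, 0, 0.4, 0, 0, 0, 0, 0, 0, 0.35, 0, 0, 0, 0, 0, 0, 0.34, 0.1, 0, 0, 0, 0, 0, 0.34, 0.1, 0, 0, 0, 0, 0, 0.34, 0.1, 0, 0, 0, 0, 0, 0.34, 0.1, 0, 0, 0, 0, 0, 0.34, 0.1, 0, 0, 0, 0])

```text
t: 44.37
position: [549.4, 322.2, 262.8]
eef_rot: [[-0.033, -0.999, 0.0], [-0.999, 0.033, 0.0], [-0.0, -0.0, -1.0]]
contact_force: [0.8, 0.3, 0.5]
gripper_width: -0.004
grip_force: 0.7
```

Call:
carry_out(series=[0, 0.3, 0.19, 0, 0, 0, 0, 0, 0.3, 0.19, 0, 0, 0, 0, 0, 0.3, 0.19, 0, 0, 0, 0, 0, 0.3, 0.19, 0, 0, 0, 0, 0, 0.3, 0.2, 0, 0, 0, 0, 0, 0.29, 0.34, 0, 0, 0, 0, 0, 0.29, 0.34, 0, 0, 0, 0, 0, 0.29, 0.35, 0, 0, 0, 0, 0, 0.29, 0.35, 0, 0, 0, 0])

```text
t: 45.12
position: [482.8, 324.3, 203.5]
eef_rot: [[-0.033, -0.999, -0.0], [-0.999, 0.033, -0.0], [0.0, 0.0, -1.0]]
contact_force: [0.8, -0.4, 0.6]
gripper_width: 0.003
grip_force: 0.5
```

```bash
python3 - <<'E'
from h import *
r=plan((481,328.5,199.5),178.15);r=plan((465,329,165.5),178.15,*r);plan((458.6,329,126),178.15,*r)
E
```

```text
turn [ 0.01 -0.   -0.01] shift [-0.17  0.08  0.16] t 45.1167 P [482.8 324.3 203.5]
turn [0. 0. 0.] shift [0.   0.64 1.36] t 45.1167 P [481.  328.5 199.5]
turn [0. 0. 0.] shift [0.01 0.26 1.58] t 45.1167 P [465.  329.  165.5]
```

Call:
carry_out(series=[0, 0.2, 0.4, 0, 0, 0, 0, 0, 0.2, 0.4, 0, 0, 0, 0, 0, 0.2, 0.4, 0, 0, 0, 0, 0, 0.1, 0.4, 0, 0, 0, 0, 0, 0.1, 0.4, 0, 0, 0, 0, 0, 0.1, 0.4, 0, 0, 0, 0, 0, 0, 0.3, 0, 0, 0, 0, 0, 0, 0.2, 0, 0, 0, 0])

```text
t: 45.78
position: [460.7, 324.7, 130.4]
eef_rot: [[-0.033, -0.999, -0.001], [-0.999, 0.033, -0.001], [0.001, 0.001, -1.0]]
contact_force: [-0.5, -0.6, 1.2]
gripper_width: -0.0
grip_force: 0.4
```

Call:
carry_out(series=[0, 0, 0.1, 0, 0, 0, 0, 0, 0, 0.1, 0, 0, 0, 0, 0, 0, 0, 0, 0, 0, 0])

```text
t: 46.03
position: [461.0, 324.7, 128.5]
eef_rot: [[-0.032, -0.999, -0.0], [-0.999, 0.032, -0.001], [0.001, 0.0, -1.0]]
contact_force: [-5.9, -2.4, 9.9]
gripper_width: -0.001
grip_force: 5.2
```

Call:
carry_out(series=[0, 0, 0.1, 0, 0, 0, 0, 0, 0, 0, 0, 0, 0, 0, 0, 0, 0, 0, 0, 0, 0])

```text
t: 46.28
position: [461.0, 324.7, 128.4]
eef_rot: [[-0.032, -0.999, 0.001], [-0.999, 0.032, -0.001], [0.001, -0.001, -1.0]]
contact_force: [-10.0, -3.7, 19.9]
gripper_width: -0.001
grip_force: 10.5
```

```bash
python3 - <<'E'
from h import *
r=plan((461,325,175),178.15)
a=np.radians(-1.85);ex=np.array([np.cos(a),np.sin(a)]);ey=np.array([-ex[1],ex[0]])
c=np.array([507.6,332.1]);pv=c-103*ex;print("pivot",pv, "+y end",pv+28*ey,"-y end",pv-28*ey)
E
```

```text
turn [-0.01 -0.01  0.01] shift [-0.01  0.   -1.87] t 46.2833 P [461.  324.7 128.4]
pivot [404.65368682 335.42514705] +y end [405.55761029 363.41055257] -y end [403.74976335 307.43974152]
```

Call:
carry_out(series=[0, 0, -0.4, 0, 0, 0, 0, 0, 0, -0.8, 0, 0, 0, 0, 0, 0, -0.8, 0, 0, 0, 0, -0.45, 0.28, 0, 0, 0, 0, 0, -0.45, 0.28, 0, 0, 0, 0, 0, -0.47, 0.28, 0, 0, 0, 0, 0, 0, 0, 0, 0, 0, 0, 0])

```text
t: 46.87
position: [440.1, 361.9, 173.3]
eef_rot: [[-0.031, -1.0, -0.001], [-1.0, 0.031, -0.001], [0.001, 0.001, -1.0]]
contact_force: [0.6, 0.3, 0.3]
gripper_width: 0.001
grip_force: 0.0
```

```bash
python3 - <<'E'
from h import *
plan((441,360.5,136),178.15)
t=grab("top");h=cv2.cvtColor(t,cv2.COLOR_BGR2HSV)
print(len(casts(t[150:280,120:225])))
E
```

```text
turn [ 0.01 -0.01  0.02] shift [ 0.06 -0.04  1.49] t 46.8667 P [440.1 361.9 173.3]
0
```

Call:
carry_out(series=[0.05, -0.05, 0.5, 0, 0, 0, 0, 0, 0, 0.5, 0, 0, 0, 0, 0, 0, 0.3, 0, 0, 0, 0, 0, 0, 0.17, 0, 0, 0, 0, 0, 0, 0, 0, 0, 0, 0])

```text
t: 47.33
position: [442.1, 358.1, 136.1]
eef_rot: [[-0.033, -0.999, -0.002], [-0.999, 0.033, -0.003], [0.003, 0.002, -1.0]]
contact_force: [-0.4, 0.4, -0.4]
gripper_width: 0.002
grip_force: 0.0
```

Call:
carry_out(series=[0, 0.26, 0, 0, 0, 0, 0, 0, 0.26, 0, 0, 0, 0, 0, -0.12, 0.22, 0, 0, 0, 0, 0, -0.12, 0.22, 0, 0, 0, 0, 0, -0.03, 0.24, 0, 0, 0, 0, 0, -0.03, 0.24, 0, 0, 0, 0, 0, 0, 0, 0, 0, 0, 0, 0])

```text
t: 47.92
position: [406.2, 368.1, 138.2]
eef_rot: [[-0.032, -0.999, 0.001], [-0.999, 0.032, 0.002], [-0.002, -0.001, -1.0]]
contact_force: [0.7, 0.8, 0.7]
gripper_width: -0.0
grip_force: 0.7
```

Call:
carry_out(series=[0.06, 0.23, 0, 0, 0, 0, 0, 0.06, 0.23, 0, 0, 0, 0, 0, 0.13, 0.2, 0, 0, 0, 0, 0, 0.14, 0.19, 0, 0, 0, 0, 0, 0.12, 0.08, 0, 0, 0, 0, 0, 0.12, 0.07, 0, 0, 0, 0, 0, 0, 0, 0, 0, 0, 0, 0])

```text
t: 48.5
position: [382.9, 357.4, 138.5]
eef_rot: [[-0.032, -0.999, 0.006], [-0.999, 0.032, 0.013], [-0.013, -0.006, -1.0]]
contact_force: [4.2, 11.9, -5.9]
gripper_width: -0.002
grip_force: 5.9
```

Call:
carry_out(series=[0.1, 0, 0, 0, 0, 0, 0, 0, 0, 0, 0, 0, 0, 0, -0.5, 0.2, 0, 0, 0, 0, 0, -0.5, 0.2, 0, 0, 0, 0, 0, 0, 0, -0.8, 0, 0, 0, 0, 0, 0, -1, 0, 0, 0, 0, 0, 0, -1, 0, 0, 0, 0, 0, 0, -1, 0, 0, 0, 0, -0.5, 0, 0, 0, 0, 0, 0, -1, 0, 0, 0, 0, 0, 0, -1, 0, 0, 0, 0, 0, 0, -1, 0, 0, 0, 0, 0, 0, -1, 0, 0, 0, 0, 0, 0, -1, 0, 0, 0, 0, 0, 0, -1, 0, 0, 0, 0, 0, 0, 0, 0, 0, 0, 0, 0])

```text
$.series: bad value
```

```bash
python3 - <<'E'
from h import *
t=grab("top");s=robot.state();print(s['t'],s['position'],s['contact_force'])
# dark bar around pivot
g=cv2.cvtColor(t,cv2.COLOR_BGR2GRAY)
uv=proj("top",[[404.3,337,139]])[0];print(uv)
u,v=np.int32(uv);print(g[v-14:v+13,u-16:u+17])
# lid plane brightness & gate bar reference
for k in casts(t):print(cv2.boundingRect(k))
E
```

```text
48.55 [382.91558519 357.38785772 138.46067418] [ 4.70284218 10.93264494 -5.98120272]
[166.06370213 262.11286511]
[[100  84  79  89  60  23 134 186 190 187 187 187 186 187 189 181 173 173
  181 189 177 170 138 103 105 105 103 102 103 101 101  98 158]
 [ 82  55  48  53  43  27  77 163 190 187 186 186 185 189 175 139 117 116
  143 162 125  92 101 104 102 104 103 103 101 102 101  97 155]
 [ 73  44  43  45  42  30  68 160 192 189 187 186 187 190 138  45  25  23
   25  20  25  76 101 103 103 104 103 103 102 102 101 100 142]
 [ 67  42  45  44  46  32  20 132 183 189 188 187 188 193 135  30  29  33
   35  29  26  63  95 104 103 103 104 104 102 101 104 103  99]
 [ 56  47  59  69  65  43  26  77 162 189 188 188 187 184 124  27  32  34
   36  31  25  71 100 104 105 104 104 102 102 101 103 102 102]
 [ 34  43  63  73  65  47  28  67 160 191 187 189 189 167  97  25  33  36
   33  32  26  84 108 104 103 104 102 103 102 101 100 100 102]
 [ 35  34  38  40  36  36  30  21 136 185 193 189 190 167  99  25  33  35
   34  29  24  83 107 105 103 104 104 104 104 102 102 103 104]
 [ 34  32  35  38  38  37  3
[... 2030 characters left out ...]
38  42  37  28  29  29  27  28  45  61  57  50  49  39  31  30  33  33
   27  22  42  51  50  51  51  49  49  51  50  52  49  50  51]
 [ 39  39  35  29  25  29  30  29  28  65  79  74  67  46  28  27  32  32
   28  22  42  52  51  51  50  51  51  52  51  50  53  49  51]
 [ 40  41  35  29  32  28  30  27  31  42  50  60  55  38  32  30  33  31
   25  26  44  53  53  51  53  51  51  49  52  51  52  51  51]
 [ 41  39  32  28  30  29  28  28  30  33  27  38  41  32  29  32  32  30
   27  26  44  52  51  49  50  50  51  51  51  52  50  51  50]
 [ 39  39  32  28  28  29  27  27  29  38  37  46  46  33  30  31  29  30
   26  28  44  51  51  52  52  51  51  51  50  51  50  50  50]]
(86, 250, 39, 41)
```

Call:
carry_out(series=[-0.5, 0.2, 0, 0, 0, 0, 0, -0.5, 0.2, 0, 0, 0, 0, 0, 0, 0, -0.8, 0, 0, 0, 0, 0, 0, -1, 0, 0, 0, 0, 0, 0, -1, 0, 0, 0, 0, 0, 0, -1, 0, 0, 0, 0, 0, 0, -1, 0, 0, 0, 0, 0, 0, 0, 0, 0, 0, 0])

```text
t: 49.22
position: [372.7, 379.2, 262.5]
eef_rot: [[-0.032, -0.999, 0.004], [-0.999, 0.032, 0.005], [-0.005, -0.004, -1.0]]
contact_force: [-0.3, -0.2, 0.7]
gripper_width: 0.003
grip_force: 0.0
```

```bash
python3 - <<'E'
from h import *
g=cv2.cvtColor(grab("top"),cv2.COLOR_BGR2GRAY);s=robot.state();print(s['t'],s['position'],s['contact_force'])
ys,xs=np.where(g[248:272,176-20:176-2]<40)
print(g[247:274:2,156:176])
i0=cv2.cvtColor(cv2.imread("pics/top0.png"),cv2.COLOR_BGR2GRAY)
print("gate bar diff",np.abs(g[140:170,272:345].astype(int)-i0[140:170,272:345]).mean(), "pad/caliper",np.abs(g[130:175,205:245].astype(int)-i0[130:175,205:245]).mean(),"jar",np.abs(g[135:178,392:432].astype(int)-i0[135:178,392:432]).mean())
E
```

```text
49.2667 [371.78633543 378.39726626 259.75553266] [-0.4818204  -0.1317744  -0.52008835]
[[188 186 184 183 183 184 185 170 172 182 180 180 179 180 182 184 183 183
  182 181]
 [186 185 182 183 183 182 184 185 172 136 113 114 141 160 121  88  96 135
  173 182]
 [184 183 185 184 184 185 184 187 133  47  53  52  51  39  23  61  93  95
  152 182]
 [187 184 184 185 184 185 187 162  99  48  56  55  49  40  25  80 103  96
  155 181]
 [157 155 157 157 157 156 161 148  96  54  56  54  49  34  24  77  96  92
  137 161]
 [ 49  50  50  50  49  45 130 147  97  55  53  56  46  31  28  76  93  89
   90  90]
 [ 51  48  52  52  48  43 147 148  67  39  48  49  44  30  28  71  93  91
   89  91]
 [ 50  50  50  49  48  66 151 129 139 223 245 189  74  20  53  70  80  91
   92  92]
 [ 52  50  51  50  47  64 152 132 169 223 228 165  47  21  57  72  81  89
   92  92]
 [ 50  50  51  48  46  74 156 131  48  51  51  50  39  20  54  83  90  89
   90  93]
 [ 49  49  51  49  45  93 152 124  53  57  44  31  26  19  62  87  93  92
   92  87]
 [ 50  51  51  50  46  62  80  71  56  57  43  27  29  19  50  64  61  62
   63  65]
 [ 49  48  48  49  50  49  45  53  59  57  46  33  22  22  41  51  51  50
   50  49]
 [ 49  50  47  49  49  50  42  56  63  59  57  46  23  25  42  50  50  50
   49  49]]
gate bar diff 7.455251141552512 pad/caliper 1.345 jar 3.2418604651162792
```

```bash
python3 -c "
from plant import robot
print(robot.close_job())"
```

```text
the job is handed in; nothing more can be done
None
```

The job is handed in at about 49 s and the hand-in returned no verdict: all five casts are in the dish, the dish is in the case, the lid is shut and the turnbutton points across it; I did not directly confirm that the gate had dropped shut.

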